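# Check a set of spacer blocks in the bench micrometer

## Task

Fold both flaps of the carton right back, take out all the spacer blocks that are in it (two or three) and lay them in one row in the channel of the bench micrometer, between anvil and jaw. Turn the knurled ratchet knob on top of the thimble clockwise until it slips with the whole row squeezed between jaw and anvil, then wind it back until the jaw stands a centimetre or more clear of the blocks. Finally lay all the blocks on the floor of the white tray, not on top of each other, and leave the beaker, petri dish and blue-capped tube where they are.

Things in the scene. Friction and masses are not known exactly. Their poses are not given: they have to be found in the camera images.
- carton: cardboard carton, fixed to the bench, 150 (x) x 128 (y) x 55 mm high, walls and floor 4 mm; origin under its centre, z up. Two flaps close its top and meet in the middle. The two or three blocks stand in a row along its x, on its floor (4 mm above the bench), roughly aligned with its axes
- flap_near (a joint): angle of the flap hinged on the carton's -x rim: 0 shut, 1.57 upright, 3.2 folded fully outward; limp: past upright it falls outward by itself, before that it falls shut
- flap_far (a joint): same for the flap hinged on the carton's +x rim
- flap_near_hinge (a point): middle of the near flap's hinge line (line along the carton's y, 55 mm above the bench). The flap is 74 mm long from hinge to free edge, 4 mm thick
- flap_far_hinge (a point): middle of the far flap's hinge line
- flap_near_tab (a point): grip point on the near flap's tab: an upright block of folded card at the free edge, 24 mm wide along the carton's y, 10 mm thick along x, standing 30 mm above the flap; the point is 7 mm below its top, 68 mm from the hinge along the flap and 27 mm above the flap's underside; the point turns with the flap. Pinched by its 24 mm width it can pivot between the fingers as the flap swings
- flap_far_tab (a point): the same on the far flap (the two tabs stand side by side, 64 mm apart along the carton's y)
- micrometer: bench micrometer, fixed to the bench; base 250 (x) x 80 x 20 mm, origin under it (base from x = -117 to +133 mm), z up. On the base lies an open channel along x for the blocks: floor at z = 20 mm, 38 mm wide, guide rails 5 mm thick rising 4 mm above the floor. Anvil at the -x end, jaw slides along x, gear head (62 mm wide, top 56 mm high) at the +x end from x = 68 to 126 mm
- anvil: fixed steel anvil, 22 x 36 x 32 mm; its measuring face looks to +x; origin at the foot of the face, 85 mm on the -x side of the micrometer's origin, on the channel floor
- jaw: sliding steel jaw, 22 x 34 x 30 mm; origin at the foot of its face, which looks to the anvil. Gap between the faces = 120 mm - 14 mm x thimble angle. It pushes loose blocks along and gathers them
- thimble (a joint): angle of the thimble on top of the gear head, 0 (jaw fully open) to 7; clockwise seen from above is positive and drives the jaw towards the anvil, 14 mm per rad; friction 0.05 N m, it stays where it is left
- ratchet (a joint): how far the ratchet knob has slipped clockwise on the thimble, in all, rad; 0 at the start. The knob carries the thimble with it both ways until the jaw meets resistance (0.17 N m, about 9 N at the jaw), then it slips and the thimble stands still. Winding back does not reset it
- ratchet_grip (a point): on the knob's vertical axis (x = 97 mm of the micrometer), 91 mm above the bench: grip height. Knob: 29 mm diameter, 30 mm tall, from 71 to 101 mm above the bench
- tray: loose white tray 190 (x) x 140 (y) x 16 mm, walls and floor 4 mm; origin under its centre
- block_s: light-alloy spacer block 24 x 30 x 28 mm (24 along its own x, 30 along y, 28 tall), small dark bores; origin at its centre. Absent in some runs (None)
- block_m: light-alloy spacer block 30 x 30 x 28 mm (30 along its own x, 30 along y, 28 tall), small dark bores; origin at its centre. Absent in some runs (None)
- block_l: light-alloy spacer block 36 x 30 x 28 mm (36 along its own x, 30 along y, 28 tall), small dark bores; origin at its centre. Absent in some runs (None)
- beaker: glass beaker, 54 mm diameter, 70 mm tall, loose bystander; origin under its centre
- petri: lidded petri dish, 91 mm diameter, 16 mm tall, loose bystander; origin under its centre
- blue_tube: sample tube with blue cap, 35 mm diameter, 84 mm tall, standing, loose bystander; origin under its centre

How it is judged (in metres and radians):
On the way, in this order (a step that is already met when the one before it is completed fails the run):
1. both carton flaps are folded back past upright (value of joint each of flap_near, flap_far above 1.75 rad), for 0.2 s.
2. all the blocks lie in the micrometer's channel between anvil and jaw, on its floor (x of each of block_s, block_m, block_l in the frame of micrometer above -0.085 m and horizontal distance between each of block_s, block_m, block_l and anvil below 0.12 m and y of block_s in the frame of micrometer between -0.012 and 0.012 m and z of each of block_s, block_m, block_l in the frame of micrometer below 0.042 m and y of block_m in the frame of micrometer between -0.012 and 0.012 m and y of block_l in the frame of micrometer between -0.012 and 0.012 m), for 0.2 s.
3. the ratchet has slipped by 0.2 rad or more with the row of blocks squeezed between jaw and anvil (over 3 N at either end) (all of step 2 and value of joint ratchet above 0.2 rad and (contact force between jaw and block_s above 3 N or contact force between jaw and block_m above 3 N or contact force between jaw and block_l above 3 N) and (contact force between anvil and block_s above 3 N or contact force between anvil and block_m above 3 N or contact force between anvil and block_l above 3 N)), for 0.1 s.
4. the jaw is wound back at least 5 mm clear of the blocks, which still lie in the channel (all of step 2 and horizontal distance between jaw and block_s above 0.017 m and horizontal distance between jaw and block_m above 0.02 m and horizontal distance between jaw and block_l above 0.023 m), for 0.2 s.
At the end, for the whole second after the job is handed in: all present blocks rest on the tray's floor (centre inside the rim and at most 26 mm above the floor, so not on top of each other), released and at rest, the tray level, both carton flaps still folded back (all of step 1 and x of block_s in the frame of tray between -0.09 and 0.09 m and y of block_s in the frame of tray between -0.065 and 0.065 m and z of each of block_s, block_m, block_l in the frame of tray below 0.03 m and linear speed of each of block_s, block_m, block_l below 0.02 m/s and x of block_m in the frame of tray between -0.09 and 0.09 m and y of block_m in the frame of tray between -0.065 and 0.065 m and x of block_l in the frame of tray between -0.09 and 0.09 m and y of block_l in the frame of tray between -0.065 and 0.065 m and contact force between the fingers and block_s below 0.1 N and contact force between the fingers and block_m below 0.1 N and contact force between the fingers and block_l below 0.1 N and angle between tray's own z axis and vertical below 0.1 rad); the robot touches nothing.
It fails at once if the beaker is pushed more than 30 mm away or tipped over (distance of beaker from where it was at the start of the episode above 0.03 m or angle between beaker's own z axis and vertical above 0.6 rad).
It fails at once if the petri dish is pushed more than 30 mm away or tipped over (distance of petri from where it was at the start of the episode above 0.03 m or angle between petri's own z axis and vertical above 0.6 rad).
It fails at once if the blue-capped tube is pushed more than 30 mm away or tipped over (distance of blue_tube from where it was at the start of the episode above 0.03 m or angle between blue_tube's own z axis and vertical above 0.6 rad).
Of block_s, block_m, block_l only 2 to 3 are there at a start; the rules pass over those that are not, and their reading is None.
At some moment in a run one of tray may be knocked a few centimetres aside while the robot is not near it.
Once in a run the grip may slacken for a moment while it holds something.
It also fails if it takes over 210 s, if anything falls off the work surface, if the arm or the gripper's body presses on something with over 40 N, if the wrist force passes 120 N, or if a joint passes its speed limit or range.

## Robot

A 6-joint arm with a two-finger parallel gripper is mounted at the origin on a cart in front of the work surface, level with it; the furniture and walls round the work are solid. World frame = base frame: x ahead of the robot, y to its left, z up, the work surface at z = 0. Lengths are in mm, angles in rad, forces in N, time in s.
With the tool pointing down it reaches from about 300 to 775 mm from the base axis. Payload 14.6 kg.
Tool frame: the origin (TCP) lies midway between the tips of the shut fingers; the grasp point (between the pads) lies 19 mm behind it (grip_depth is the distance from the TCP to the grasp point, in mm); z points along the fingers, y is the direction in which the jaws open and shut (so a half turn about z gives the same grasp; the last joint's range is limited). The gripper opens to 94 mm and grips with 3 to 60 N. Pads are 16 mm wide; open, the fingers measure 119 mm over their backs; the gripper's body (75 mm by 177 mm) begins 78 mm behind the grasp point.
Start: joints at [1.238, 0.3, 1.521, -0, 1.321, -0.067], TCP at [144.472, 530.676, 205.446] pointing down, gripper open.
Joint ranges: [-3.03, 3.03], [-0.79, 2.21], [0.23, 2.52], [-1.04, 4.18], [0, 3.07], [-2.55, 2.55]. Speed limits (rad/s): [2.22, 2.22, 2.57, 3.14, 3.14, 3.14].

## Interface

Orientations are given as [roll, pitch, yaw] about the fixed x, y, z axes, in that order (R = Rz(yaw) Ry(pitch) Rx(roll)).
In Python, from cell import read_state, camera, camera_info, sign_off, grip_depth gives the robot as it stands.
- The arm moves only by the tool drive_tool, never from a script. Its argument "motion" is one flat list of numbers, 4 for each row, row after row: the shift along the tool's x, y, z in mm, then the turn about the tool's z in rad. A call has 1 to 8 rows; each row shifts and turns the pose as measured when the row begins, along the tool's axes as they then stand; what a row does not reach is not made up. A row lasts 1/12 s, in which the tool goes at most 41.7 mm and 7.16 degrees, less where a joint would pass 70% of its speed; a pose out of reach is approached as far as the arm can. A call is refused whole if a number of a shift passes 41.7 or a number of a turn 0.125, either way. A call with a gripper value outside its range is refused whole. "jaw" is the closure, from 0 (fully open) to 1 (shut), set as the call begins (left out, the last holds). The fingers move at their own pace and stop on an object; "grip_force" is the grip in N (left out, the last holds). Time passes only in rows, so rows that do not move let the fingers close. It gives the time, the measured TCP pose, the force and the opening at its end, in the units of the state.
- read_state(): the state, without advancing time (a new reading comes with each control period).
- camera(name): name is "scene" or "top" or "wrist"; returns the picture (400x640x3 uint8, red, green, blue); there is no depth.
- camera_info(name): a dict with "fovy" (degrees; the focal length in pixels is half the picture's height over the tangent of half this angle, whatever the lens; pixels are square), "cx", "cy" (the principal point, pixels), "camera_from_world" (4x4, takes a point from world to camera coordinates). Camera axes: x right, y up, looking along -z (the intrinsics and any distortion apply to the point x, -y, -z); pixel columns grow to the right and rows downward; lengths in mm; the calibration is good to about 2 mm. The wrist camera is an equidistant fisheye: a pixel r from the principal point sees the ray r / f radians off the axis. A picture is of the moment at which its call begins: read the wrist's pose just before it. camera_info takes no time and is no camera call; for the wrist camera it gives the pose at the moment of the call.
- sign_off(): hands the job in, once; it reports no verdict.
The state is a dict: "clock": time; "joints": joint angles; "qd": joint speeds; "effort": joint torques, N m; "eef_pos": TCP position; "eef_rot": TCP orientation; "wrist_force": force on the tool from outside, world axes, zero at the start; "moment": the same for the moment, N m; "finger_gap": finger opening in mm.
Only numpy, scipy, OpenCV 4.12 (cv2) and the standard library are available. Lean on these libraries where they do the work, as an engineer would, in place of code of your own. Each camera call takes 0.05 s, during which the arm holds its last target. There are 200 camera calls.

## Working session

There is one attempt and no reset: what is moved stays moved. The work goes in short steps, Python scripts to look and compute and a tool call to move; the robot and the scene stay as the last step left them, time stands still between calls to the robot, and variables do not carry over. Pictures are saved under pics/ and viewed, on a budget of 14 in all, crops included, one or two more only if the job needs it, and the job is handed in when it is done.

Besides the shell and the picture viewer there is one more tool, called after "Emit:" as name(argument=value, ...) on one line, values as JSON. drive_tool: Moves the arm, as the interface text tells. Its arguments: {"type":"object","properties":{"motion":{"type":"array","items":{"type":"number"}},"jaw":{"type":"number"},"grip_force":{"type":"number"}},"required":["motion"]}

```bash
ls; mkdir -p pics; python3 - <<'E'
from cell import *
import cv2
print(read_state()); print(grip_depth)
for n in("scene","top"):
    cv2.imwrite(f"pics/{n}0.png",camera(n)[:,:,::-1]); i=camera_info(n); print(n,i)
print(camera_info("wrist"))
E
```

```text
pics
{'clock': 0.0, 'joints': array([ 1.23836134e+00,  3.00490083e-01,  1.52157901e+00,  2.52950216e-05,
        1.32070004e+00, -6.66104254e-02]), 'qd': array([-0.00075842,  0.00105932,  0.00148434, -0.00094331,  0.00069289,
        0.00123925]), 'effort': array([ 2.30516940e-03, -5.31812489e+01, -3.52731156e+01,  7.08895829e-02,
        2.45453732e-02, -1.42888407e-04]), 'eef_pos': array([144.40392595, 530.43300964, 204.87679672]), 'eef_rot': array([-3.14042041e+00, -1.02754190e-04,  2.87576175e+00]), 'wrist_force': array([ 0.4827539 , -0.08684163,  0.02801897]), 'moment': array([ 0.01512517, -0.00544359,  0.00593001]), 'finger_gap': 94.2992595853175}
18.8
scene {'fovy': 44.354033003234356, 'cx': 317.7416108529908, 'cy': 206.08591118234747, 'camera_from_world': array([[ 8.38936418e-01, -5.44124645e-01, -1.06797519e-02,
        -4.85601509e+02],
       [ 3.38758082e-01,  5.06740674e-01,  7.92752705e-01,
        -2.60607339e+02],
       [-4.25944419e-01, -6.68686967e-01,  6.09449827e-01,
        -1.14877965e+03],
       [ 0.00000000e+00,  0.00000000e+00,  0.00000000e+00,
         1.0
[... 204 characters left out ...]

       [ 9.94203173e-01,  1.43833455e-02,  1.06551259e-01,
        -5.86606260e+02],
       [-1.06165625e-01, -2.53397851e-02,  9.94025531e-01,
        -8.97175589e+02],
       [ 0.00000000e+00,  0.00000000e+00,  0.00000000e+00,
         1.00000000e+00]])}
{'fovy': 65.70646984690485, 'cx': 318.77820870499625, 'cy': 200.86877632456617, 'camera_from_world': array([[ 2.62822336e-01,  9.64843995e-01, -6.96547034e-04,
        -5.49031469e+02],
       [-9.38849486e-01,  2.55574882e-01, -2.30744713e-01,
         2.47309398e+01],
       [-2.22454631e-01,  6.12988173e-02,  9.73014076e-01,
        -3.88691255e+02],
       [ 0.00000000e+00,  0.00000000e+00,  0.00000000e+00,
         1.00000000e+00]])}
```

View pics/top0.png

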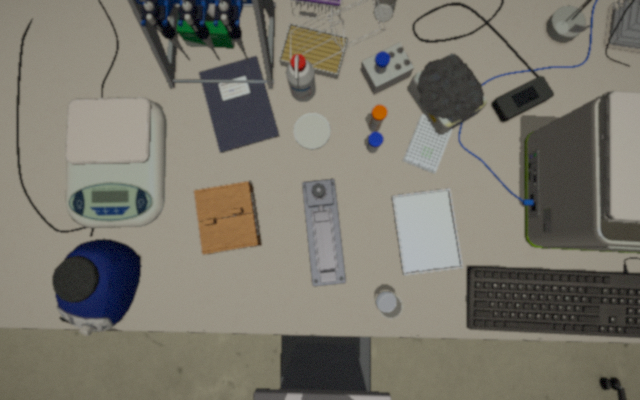

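View pics/scene0.png

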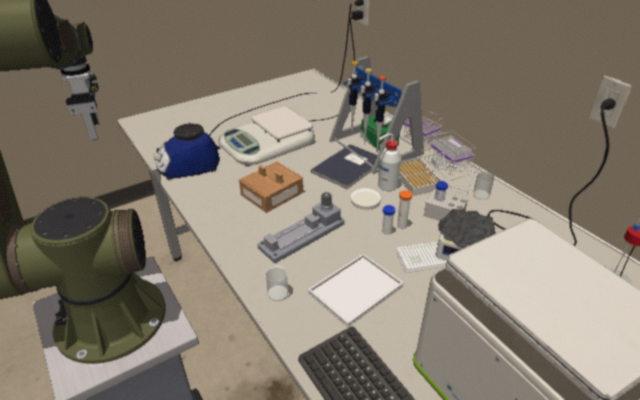

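Top view: carton around (228,217) with tabs at (211,219) and (238,211); micrometer (325,232) with knob (319,188); tray (426,231), beaker (386,300), petri (312,130), blue tube (375,140). I'll measure from a zoomed crop.

```bash
cat > h.py <<'E'
import numpy as np, cv2
from cell import *
def ray(name,uv,info=None):
    i=info or camera_info(name); f=200/np.tan(np.radians(i["fovy"])/2)
    x=(uv[0]-i["cx"])/f; y=(uv[1]-i["cy"])/f
    if name=="wrist":
        r=np.hypot(x,y); s=np.sin(r)/r if r>1e-9 else 1; d=np.array([x*s,-y*s,-np.cos(r)])
    else: d=np.array([x,-y,-1.])
    M=np.array(i["camera_from_world"]); R=M[:3,:3]; return -R.T@M[:3,3], R.T@d
def onz(name,uv,z,info=None):
    o,d=ray(name,uv,info); return o+d*(z-o[2])/d[2]
def proj(name,p,info=None):
    i=info or camera_info(name); f=200/np.tan(np.radians(i["fovy"])/2)
    M=np.array(i["camera_from_world"]); c=M[:3,:3]@np.array(p)+M[:3,3]
    a=np.array([c[0],-c[1]])
    if name=="wrist": r=np.arctan2(np.hypot(*a),-c[2]); a=a/np.hypot(*a)*r
    else: a=a/-c[2]
    return np.array([i["cx"],i["cy"]])+f*a
E
python3 - <<'E'
from h import *
im=cv2.imread("pics/top0.png"); hsv=cv2.cvtColor(im,cv2.COLOR_BGR2HSV)
def rect(m,z,name):
    m=cv2.morphologyEx(m.astype(np.uint8)*255,cv2.MORPH_CLOSE,np.ones((5,5)))
    cs,_=cv2.findContours(m,0,2); c=max(cs,key=cv2.contourArea)
    w=np.array([onz("top",p[0],z)[:2] for p in c],np.float32)
    r=cv2.minAreaRect(w); print(name,r, cv2.boxPoints(r).round().tolist())
def win(x0,x1,y0,y1):
    m=np.zeros(im.shape[:2],bool); m[y0:y1,x0:x1]=1; return m
H,S,V=[hsv[...,k].astype(int) for k in range(3)]
print(hsv[232,300],hsv[215,225],hsv[230,426],hsv[270,326],hsv[130,312],hsv[230,380])
rect((S>100)&win(185,275,170,265),55,"carton55")
b=np.median(im[225:235,355:385].reshape(-1,3),0); d=np.abs(im.astype(int)-b).sum(2)
print(b)
bl=(im[...,0].astype(int)-im[...,2])
print(bl[232,300],bl[230,426],bl[200,325])
rect((bl>0)&win(295,355,170,295),20,"mic20")
rect((bl>0)&win(385,470,180,285),16,"tray16")
cv2.imwrite("pics/crop0.png",cv2.resize(im[165:320,180:480],None,fx=2.6,fy=2.6,interpolation=cv2.INTER_CUBIC))
for n,p,z in(("beaker",(386,300),70),("petri",(312,130),16),("tube",(375,140),84),("knob",(319,188),101)): print(n,onz("top",p,z))
E
```

```text
[ 21  31 155] [ 15 130 149] [ 90   7 181] [135   6  89] [ 34  12 166] [ 23  33 156]
carton55 ((552.2529907226562, 223.046630859375), (148.2158203125, 134.1465301513672), 10.370260238647461) [[467.0, 276.0], [491.0, 144.0], [637.0, 170.0], [613.0, 302.0]]
[135. 149. 155.]
-19 5 5
mic20 ((523.8388061523438, 1.2907905578613281), (244.9603729248047, 75.59757995605469), 7.049127578735352) [[398.0, 24.0], [407.0, -51.0], [650.0, -21.0], [641.0, 54.0]]
tray16 ((529.1728515625, -243.24664306640625), (186.1851043701172, 136.61288452148438), 8.07735824584961) [[427.0, -189.0], [447.0, -324.0], [631.0, -298.0], [612.0, -163.0]]
beaker [ 374.24566255 -139.85479256   70.        ]
petri [771.39745172  32.8956648   16.        ]
tube [ 729.12475047 -113.34014377   84.        ]
knob [615.60479338  10.41987415 101.        ]
```

View pics/crop0.png

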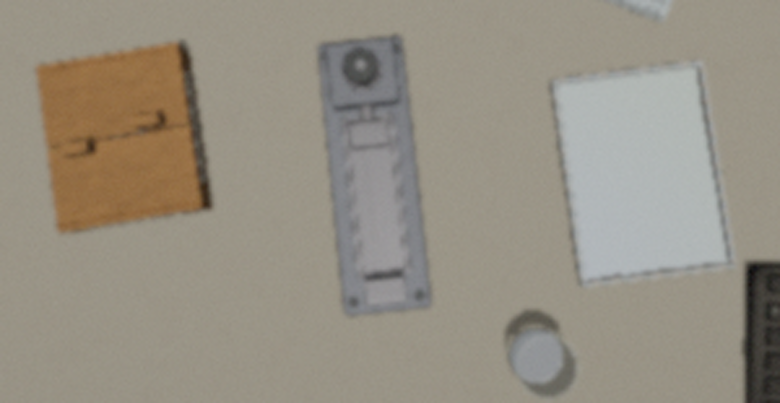

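Emit:
drive_tool(motion=[-10,-4,-38,0,-30,-12,-30,0,-32,-12.5,-20,0,-32,-12.5,-10,0,-32,-12.5,0,0,-32,-12.5,0,0,-32,-12.5,0,0,-32,-12.5,0,0], jaw=0.5)

```text
clock: 0.77
eef_pos: [347.5, 377.6, 305.4]
eef_rot: [-3.134, 0.0, 2.885]
wrist_force: [-0.3, 0.1, 0.5]
finger_gap: 47.6
```

Emit:
drive_tool(motion=[-32,-12.5,0,0,-32,-12.5,0,0,-32,-12.5,0,0,-32,-12.5,0,0,-32,-12.5,0,0,-32,-12.5,0,0,-32,-12.5,0,0,-20,-8,0,0])

```text
clock: 1.43
eef_pos: [569.2, 211.3, 303.9]
eef_rot: [-3.132, -0.003, 2.884]
wrist_force: [0.2, 0.4, 0.6]
finger_gap: 47.0
```

Emit:
drive_tool(motion=[0,0,10,-0.11,0,0,10,-0.11,0,0,10,-0.11,0,0,0,-0.11,0,0,0,0])

```text
clock: 1.85
eef_pos: [572.9, 205.6, 268.8]
eef_rot: [-3.133, -0.012, -2.948]
wrist_force: [0.6, 0.5, -0.1]
finger_gap: 47.0
```

```bash
cat >> h.py <<'E'
def goto(x,y,z,yaw):
    s=read_state(); p=s["eef_pos"]; w=s["eef_rot"][2]; d=np.array([x,y,z])-p; t=(w-yaw+np.pi)%(2*np.pi)-np.pi
    c,n=np.cos(w),np.sin(w); print(f"{s['clock']:.1f} at",p.round(1),round(w,3),"gap",round(s["finger_gap"],1),"-> tool d",np.round([d[0]*c+d[1]*n,d[0]*n-d[1]*c,-d[2]],1),"turn",round(t,3), "J6",s["joints"][5].round(2))
def T(o,yaw,l):
    c,n=np.cos(yaw),np.sin(yaw); return np.array([o[0]+c*l[0]-n*l[1],o[1]+n*l[0]+c*l[1],l[2]])
E
python3 - <<'E'
from h import *
goto(552,226,300,-2.967)
print(camera_info("wrist")["camera_from_world"])
cv2.imwrite("pics/w1.png",camera("wrist")[:,:,::-1])
i=camera_info("wrist"); M=i["camera_from_world"]; print(-M[:3,:3].T@M[:3,3])
for z in (55,): print([proj("wrist",T((551.7,226),0.18,(a,b,z))).round() for a,b in((-75,-64),(-75,64),(75,64),(75,-64))])
E
```

```text
1.9 at [572.9 205.6 268.8] -2.948 gap 47.0 -> tool d [ 16.5  24.  -31.2] turn 0.019 J6 -1.48
[[-1.92794175e-01  9.81207343e-01 -7.90921425e-03 -8.82201317e+01]
 [-9.56997795e-01 -1.89805703e-01 -2.19383262e-01  6.23310574e+02]
 [-2.16761682e-01 -3.47267146e-02  9.75606698e-01 -3.19882128e+02]
 [ 0.00000000e+00  0.00000000e+00  0.00000000e+00  1.00000000e+00]]
[510.05208289 194.23660023 447.93416213]
[array([290., 110.]), array([390., 112.]), array([386., 226.]), array([290., 225.])]
```

View pics/w1.png

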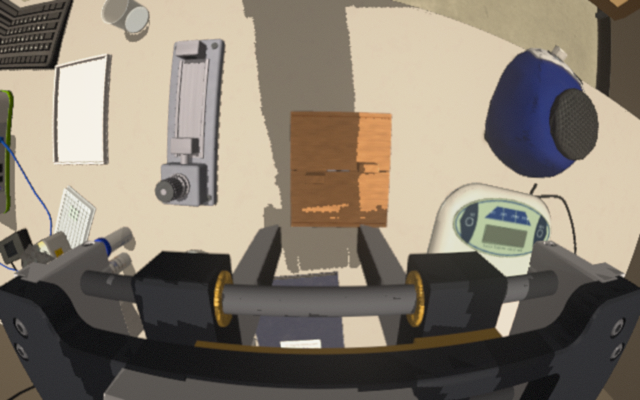

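The carton's predicted corners match the wrist view to about 1 px (corners (290,112),(391,112),(388,227),(291,226)), so its pose is ≈(553,227), yaw 0.18. Next, the near tab.

```bash
python3 - <<'E'
from h import *
p=T((553,227),0.18,(-7,32,64)); print(p); goto(*p[:2],110,-2.962)
i=camera_info("wrist")
for l in((-7,32,89),(7,-32,89)): print(proj("wrist",T((553,227),.18,l),i))
E
```

```text
[540.3841478  257.22979116  64.        ]
1.9 at [572.7 205.7 268.6] -2.954 gap 47.0 -> tool d [ 22.2  56.7 158.6] turn 0.008 J6 -1.47
[369.15296743 168.51779494]
[314.51698213 179.62972438]
```

Emit:
drive_tool(motion=[5,14,26,0,6,14,32,0,6,14,32,0,5,14,30,0,0,0,28,0,0,0,8,0,0,0,0,0])

```text
clock: 2.48
eef_pos: [539.1, 257.8, 109.4]
eef_rot: [-3.133, -0.006, -2.985]
wrist_force: [0.5, -0.2, 0.8]
finger_gap: 47.1
```

```bash
python3 - <<'E'
from h import *
p=T((553,227),0.18,(-7,32,64)); goto(*p,-2.962)
im=camera("wrist"); i=camera_info("wrist")
for l in((-7,32,89),(7,-32,89)): print(proj("wrist",T((553,227),.18,l),i))
cv2.imwrite("pics/w2.png",im[:,:,::-1])
E
```

```text
2.5 at [539.1 257.8 109.4] -2.985 gap 47.1 -> tool d [-1.2 -0.8 45.4] turn -0.023 J6 -1.34
[319.4492746  228.75351611]
[230.46366336 248.27895397]
```

View pics/w2.png

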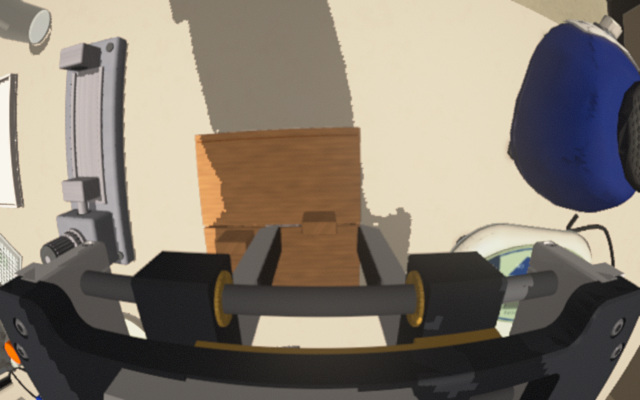

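Near tab top is at (319,228), exactly as predicted and centred between the fingers; descending to pinch.

Emit:
drive_tool(motion=[-1,-1,20,-0.02,0,0,18,0,0,0,8,0,0,0,0,0])

```text
clock: 2.87
eef_pos: [545.1, 257.0, 71.2]
eef_rot: [-3.136, 0.006, -2.971]
wrist_force: [0.7, 0.3, -0.2]
finger_gap: 47.2
```

Emit:
drive_tool(motion=[0,0,0,0,0,0,0,0,0,0,0,0,0,0,0,0,0,0,0,0], jaw=1.0, grip_force=15)

```text
clock: 3.28
eef_pos: [546.9, 258.8, 77.2]
eef_rot: [-3.14, 0.011, -2.974]
wrist_force: [-5.2, -0.2, -2.8]
finger_gap: 23.9
```

```bash
python3 - <<'E'
from h import *
p=T((553,227),0.18,(-7,32,64)); goto(*p,-2.962); print(read_state()["wrist_force"])
q=np.radians(np.arange(0,111,10)); P=np.c_[68*np.cos(q)-27*np.sin(q),68*np.sin(q)+27*np.cos(q)]; print(np.c_[-np.diff(P[:,0]),-np.diff(P[:,1])].round(1).tolist())
E
```

```text
3.3 at [546.9 258.8  77.2] -2.974 gap 23.9 -> tool d [ 6.7 -0.5 13.2] turn -0.012 J6 -1.35
[-5.23165729 -0.15452642 -2.79638311]
[[5.7, -11.4], [7.6, -10.2], [9.3, -8.8], [10.7, -7.0], [11.7, -5.1], [12.4, -2.9], [12.7, -0.7], [12.7, 1.5], [12.2, 3.7], [11.4, 5.7], [10.2, 7.6]]
```

Emit:
drive_tool(motion=[0,0,0,0,0,0,0,0,3,0,6,0,3,0,6,0,1,0,1,0,0,0,0,0], jaw=0.55)

```text
clock: 3.78
eef_pos: [540.1, 257.7, 64.6]
eef_rot: [-3.14, 0.014, -2.974]
wrist_force: [-0.5, 0.4, -0.1]
finger_gap: 42.5
```

```bash
python3 - <<'E'
from h import *
p=T((553,227),0.18,(-7,32,64)); goto(*p,-2.962); s=read_state(); print(s["wrist_force"],s["qd"])
E
```

```text
3.8 at [540.1 257.7  64.6] -2.974 gap 42.5 -> tool d [-0.2 -0.5  0.6] turn -0.012 J6 -1.35
[-0.52308416  0.44554719 -0.12315428] [ 0.00054325  0.0076097   0.01234125 -0.00119957 -0.00731938  0.00038568]
```

Emit:
drive_tool(motion=[0,0,0,0,0,0,0,0,0,0,0,0,0,0,0,0], jaw=1.0, grip_force=15)

```text
clock: 4.12
eef_pos: [540.0, 257.7, 64.4]
eef_rot: [-3.14, 0.014, -2.974]
wrist_force: [0.4, 1.3, -0.2]
finger_gap: 24.1
```

Emit:
drive_tool(motion=[5.7,0,-11.4,0,7.6,0,-10.2,0,9.3,0,-8.8,0,10.7,0,-7,0])

```text
clock: 4.45
eef_pos: [507.4, 251.8, 101.2]
eef_rot: [-3.14, 0.015, -2.974]
wrist_force: [1.0, -1.4, -1.0]
finger_gap: 23.8
```

```bash
cat >> h.py <<'E'
def flap(side):
    # angle of flap from the TCP (grasp point 18.8 above), carton frame
    s=read_state(); p=s["eef_pos"]; c,n=np.cos(.18),np.sin(.18); dx,dy=p[0]-553,p[1]-227
    l=np.array([dx*c+dy*n, -dx*n+dy*c, p[2]+18.8]); r=np.array([side*l[0]+75 if side>0 else 75+l[0], l[2]-55])
    if side<0: r[0]=75+l[0]
    else: r[0]=75-l[0]
    print(s["clock"].__round__(2),"local",l.round(1),"rad",np.hypot(*r).round(1),"ang deg",np.degrees(np.arctan2(r[1],r[0])-np.arctan2(27,68)).round(1),"F",s["wrist_force"].round(1),"gap",round(s["finger_gap"],1),"rot",s["eef_rot"].round(3))
E
python3 -c "
from h import *
flap(-1)"
```

```text
4.45 local [-40.4  32.5 120. ] rad 73.6 ang deg 40.3 F [ 1.  -1.4 -1. ] gap 23.8 rot [-3.14   0.015 -2.974]
```

Emit:
drive_tool(motion=[11.7,0,-5.1,0,12.4,0,-2.9,0,12.7,0,-0.7,0,12.7,0,1.5,0,12.2,0,3.7,0,11.4,0,5.7,0,10.2,0,7.6,0,4.0,0,4.0,0])

```text
clock: 5.12
eef_pos: [421.5, 235.9, 91.3]
eef_rot: [-3.139, 0.029, -2.974]
wrist_force: [-2.0, -0.3, 3.6]
finger_gap: 23.5
```

```bash
python3 -c "
from h import *
flap(-1)"
```

```text
5.12 local [-127.8   32.3  110.1] rad 76.3 ang deg 112.1 F [-2.  -0.3  3.6] gap 23.5 rot [-3.139  0.029 -2.974]
```

Emit:
drive_tool(motion=[0,0,0,0,10,0,0,0,20,0,0,0,25,0,0,0,25,0,0,0,0,0,-20,0,0,0,-30,0,0,0,0,0], jaw=0.5)

```text
clock: 5.78
eef_pos: [339.9, 222.4, 140.7]
eef_rot: [-3.139, 0.027, -2.975]
wrist_force: [0.6, 0.0, 0.0]
finger_gap: 46.9
```

```bash
python3 - <<'E'
from h import *
flap(-1); p=T((553,227),0.18,(7,-32,64)); goto(*p[:2],150,-2.962)
cv2.imwrite("pics/t3.png",cv2.resize(camera("top")[150:300,150:390],None,fx=2.5,fy=2.5)[:,:,::-1])
E
```

```text
5.78 local [-210.5   33.6  159.5] rad 171.1 ang deg 120.7 F [0.6 0.  0. ] gap 46.9 rot [-3.139  0.027 -2.975]
5.8 at [339.9 222.4 140.7] -2.975 gap 46.9 -> tool d [-218.4  -62.6   -9.3] turn -0.013 J6 -1.24
```

View pics/t3.png

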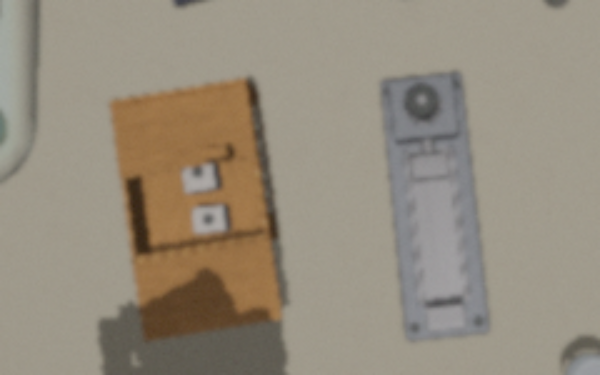

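Near flap is folded out (plate at about (210,285) in the crop), two blocks visible at (200,178) and (209,218), with room for a third under the far flap. Now the far tab.

Emit:
drive_tool(motion=[-30,-8,-5,0,-31,-9,-4,0,-31,-9,0,0,-31,-9,0,0,-31,-9,0,0,-31,-9,0,0,-28,-8,0,0,-5,-2,0,0])

```text
clock: 6.5
eef_pos: [576.0, 194.2, 147.4]
eef_rot: [-3.139, 0.023, -2.974]
wrist_force: [-1.0, -1.5, -0.9]
finger_gap: 47.1
```

Emit:
drive_tool(motion=[0,0,0,0,0,0,0,0])

```text
clock: 6.67
eef_pos: [576.9, 193.2, 144.3]
eef_rot: [-3.139, 0.02, -2.976]
wrist_force: [0.3, 0.8, 0.6]
finger_gap: 47.0
```

```bash
python3 - <<'E'
from h import *
p=T((553,227),0.18,(7,-32,64)); goto(*p,-2.962)
E
```

```text
6.7 at [576.9 193.2 144.3] -2.976 gap 47.0 -> tool d [10.6  5.4 80.3] turn -0.014 J6 -1.47
```

Emit:
drive_tool(motion=[4,2,20,0,4,2,25,0,2,1.4,15,0,0,0,4,0,0,0,0,0,0,0,0,0])

```text
clock: 7.17
eef_pos: [563.1, 198.6, 78.0]
eef_rot: [-3.139, 0.02, -2.973]
wrist_force: [-0.9, 0.3, 0.2]
finger_gap: 46.9
```

```bash
python3 - <<'E'
from h import *
p=T((553,227),0.18,(7,-32,64)); goto(*p,-2.962)
E
```

```text
7.2 at [563.1 198.6  78. ] -2.973 gap 46.9 -> tool d [-2.2 -2.2 14. ] turn -0.011 J6 -1.46
```

Emit:
drive_tool(motion=[-1.2,-1,7,0,-1.2,-1,6,0,0,0,0,0,0,0,0,0])

```text
clock: 7.5
eef_pos: [567.4, 197.4, 66.9]
eef_rot: [-3.14, 0.024, -2.973]
wrist_force: [0.5, 0.3, -0.3]
finger_gap: 46.8
```

Emit:
drive_tool(motion=[0,0,0,0,0,0,0,0,0,0,0,0,0,0,0,0], jaw=1.0, grip_force=15)

```text
clock: 7.83
eef_pos: [567.9, 197.5, 67.7]
eef_rot: [-3.14, 0.025, -2.973]
wrist_force: [0.4, 12.3, -1.7]
finger_gap: 23.8
```

```bash
python3 -c "
from h import *
flap(1)"
```

```text
7.83 local [  9.4 -31.7  86.5] rad 72.8 ang deg 4.0 F [ 0.4 12.3 -1.7] gap 23.8 rot [-3.14   0.025 -2.973]
```

Emit:
drive_tool(motion=[-5.7,0,-11.4,0,-7.6,0,-10.2,0,-9.3,0,-8.8,0,-10.7,0,-7,0])

```text
clock: 8.17
eef_pos: [597.6, 203.3, 104.7]
eef_rot: [-3.14, 0.018, -2.972]
wrist_force: [0.5, 1.2, -4.1]
finger_gap: 23.9
```

```bash
python3 -c "
from h import *
flap(1)"
```

```text
8.17 local [ 39.7 -31.3 123.5] rad 77.1 ang deg 41.1 F [ 0.5  1.2 -4.1] gap 23.9 rot [-3.14   0.018 -2.972]
```

Emit:
drive_tool(motion=[-11.7,0,-3.5,0,-12.4,0,-2,0,-12.7,0,-0.2,0,-12.7,0,1.5,0,-12.2,0,3.7,0,-11.4,0,5.7,0,-9,0,6.5,0])

```text
clock: 8.75
eef_pos: [681.9, 218.9, 98.4]
eef_rot: [3.141, 0.019, -2.971]
wrist_force: [-0.9, 1.3, -0.2]
finger_gap: 23.7
```

```bash
python3 -c "
from h import *
flap(1)"
```

```text
8.75 local [125.3 -31.1 117.2] rad 80.0 ang deg 107.3 F [-0.9  1.3 -0.2] gap 23.7 rot [ 3.141  0.019 -2.971]
```

Emit:
drive_tool(motion=[0,0,0,0,-12,0,0,0,-18,0,0,0,-15,-10,0,0,0,-28,0,0,0,-30,0,0,0,-30,-5,0,0,-10,-20,0], jaw=0.5)

```text
clock: 9.42
eef_pos: [742.7, 120.0, 119.2]
eef_rot: [3.141, 0.01, -2.965]
wrist_force: [0.4, 0.3, -0.0]
finger_gap: 47.0
```

Emit:
drive_tool(motion=[5,0,-35,0,10,0,-35,0,0,0,-20,0,0,0,0,0])

```text
clock: 9.75
eef_pos: [725.8, 111.9, 216.4]
eef_rot: [-3.142, 0.011, -2.971]
wrist_force: [0.2, -0.7, 0.1]
finger_gap: 47.2
```

```bash
python3 - <<'E'
from h import *
p=T((553,227),0.18,(-70,0,0)); goto(*p[:2],230,-2.962)
im=camera("top"); cv2.imwrite("pics/t4full.png",im[:,:,::-1])
a=cv2.resize(im[150:300,150:390],None,fx=2.5,fy=2.5); 
cv2.imwrite("pics/t4.png",a[:,:,::-1])
E
```

```text
9.8 at [725.8 111.9 216.4] -2.971 gap 47.2 -> tool d [220.7 142.2 -13.6] turn -0.009 J6 -1.64
```

View pics/t4.png

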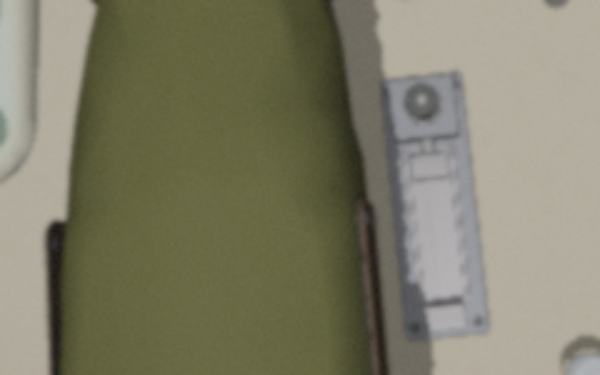

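The arm covers the carton in that view; moving over it and using the wrist camera instead.

Emit:
drive_tool(motion=[15,18,-5,0,20,18,-5,0,20,18,-5,0,20,18,-5,0,20,18,-5,0,14,13,0,0,2,2,0,0,0,0,0,0])

```text
clock: 10.47
eef_pos: [588.1, 199.1, 225.3]
eef_rot: [-3.141, -0.006, -2.971]
wrist_force: [-0.1, -1.0, 0.6]
finger_gap: 47.1
```

```bash
python3 - <<'E'
from h import *
goto(590,227,240,-2.962)
im=camera("wrist"); cv2.imwrite("pics/w5.png",im[:,:,::-1]); np.save("w5.npy",camera_info("wrist"),allow_pickle=True)
i=camera_info("wrist"); print([proj("wrist",T((553,227),0.18,(a,b,55)),i).round() for a,b in((-75,-64),(-75,64),(75,64),(75,-64))])
E
```

```text
10.5 at [588.1 199.1 225.3] -2.971 gap 47.1 -> tool d [ -6.6  27.2 -14.7] turn -0.009 J6 -1.47
[array([292.,  96.]), array([405.,  97.]), array([401., 224.]), array([295., 225.])]
```

View pics/w5.png

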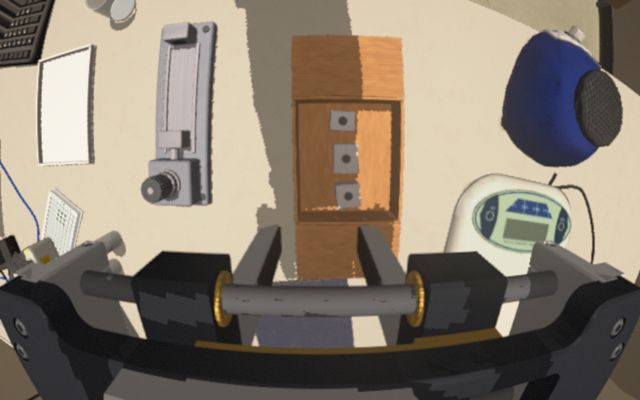

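Both flaps are folded back and three blocks stand at (343,120), (345,158), (347,196). Measuring their tops and refining the micrometer.

```bash
python3 - <<'E'
from h import *
im=cv2.imread("pics/w5.png"); i=np.load("w5.npy",allow_pickle=True).item()
h=cv2.cvtColor(im,cv2.COLOR_BGR2HSV); m=((h[...,1]<70)).astype(np.uint8); w=np.zeros_like(m); w[105:212,318:372]=1
m=cv2.morphologyEx(m*w,cv2.MORPH_OPEN,np.ones((3,3)))
for c in cv2.findContours(m,0,2)[0]:
    if cv2.contourArea(c)<80: continue
    q=np.array([onz("wrist",p[0],32,i)[:2] for p in c],np.float32); r=cv2.minAreaRect(q)
    print(cv2.boundingRect(c),[np.round(x,1) for x in r], "bbox centre px",)
M0=(515.9,0.3);y=np.radians(7.05)
print("mic corners z20",[proj("wrist",T(M0,y,(a,b,20)),i).round() for a,b in((-117,-40),(-117,40),(133,40),(133,-40))], "knob",proj("wrist",T(M0,y,(97,0,101)),i))
cv2.imwrite("pics/w5c.png",np.vstack([cv2.resize(im[90:220,300:420],None,fx=3,fy=3),cv2.resize(im[15:215,130:250],None,fx=3,fy=3)])[:1000] if 0 else np.hstack([cv2.resize(im[90:220,300:420],(360,390)),cv2.resize(im[15:215,130:250],(360,600))[:390],]) if 0 else cv2.resize(im[10:215,130:410],None,fx=2.8,fy=2.8,interpolation=2))
E
```

```text
(335, 181, 25, 28) [array([595.1, 234.5]), array([33.2, 29. ]), np.float64(15.7)] bbox centre px
(333, 144, 25, 29) [array([551.7, 223.6]), array([34.1, 29.3]), np.float64(10.4)] bbox centre px
(330, 111, 25, 20) [array([507.8, 212. ]), array([23. , 28.7]), np.float64(10.1)] bbox centre px
mic corners z20 [array([161.,  25.]), array([214.,  18.]), array([207., 205.]), array([156., 202.])] knob [149.94785592 189.08386648]
```

View pics/w5c.png

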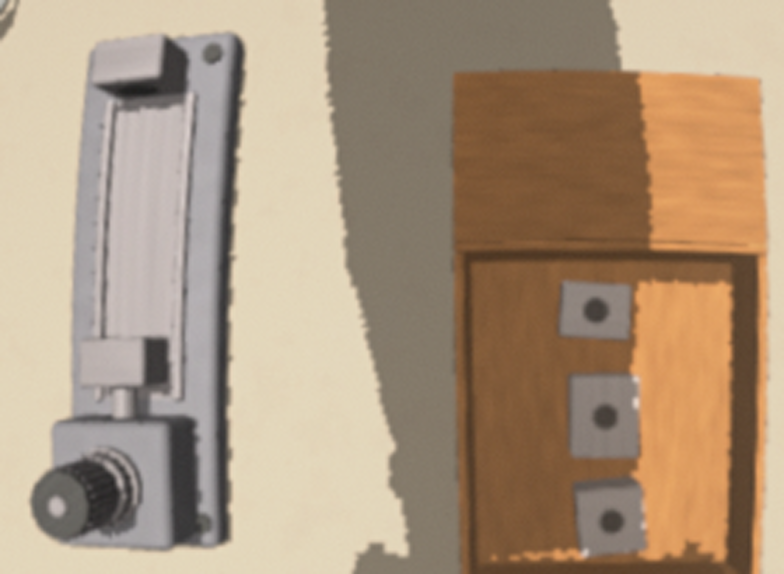

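```bash
python3 - <<'E'
from h import *
i=np.load("w5.npy",allow_pickle=True).item()
for n,u in(("s",(342.5,120.7)),("l",(345.7,158.9)),("m",(348.2,196.1))): print(n,onz("wrist",u,32,i).round(1))
p=onz("wrist",(348.2,196.1),32,i); goto(p[0],p[1],80,-2.962)
E
```

```text
s [507.9 212.6  32. ]
l [552.6 224.6  32. ]
m [597.2 236.1  32. ]
10.5 at [588.4 198.8 225.1] -2.971 gap 46.9 -> tool d [-14.9  35.3 145.1] turn -0.009 J6 -1.47
```

Emit:
drive_tool(motion=[-4,10,20,0,-4,10,30,0,-4,10,30,0,-2,4,30,0,0,0,20,0,0,0,5,0,0,0,0,0,0,0,0,0])

```text
clock: 11.18
eef_pos: [601.1, 230.1, 79.2]
eef_rot: [-3.139, -0.01, -2.977]
wrist_force: [-0.2, -0.5, 0.2]
finger_gap: 47.0
```

```bash
python3 - <<'E'
from h import *
goto(597,236,12,-2.962)
im=camera("wrist"); cv2.imwrite("pics/w6.png",im[150:300,200:440][:,:,::-1]); print(proj("wrist",(597.2,236.1,32)))
E
```

```text
11.2 at [601.1 230.1  79.2] -2.977 gap 47.0 -> tool d [ 3.1  6.5 67.2] turn -0.015 J6 -1.43
[328.81529073 213.18572711]
```

View pics/w6.png

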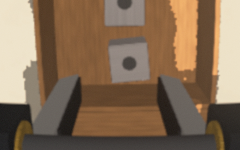

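Bore seen at (329,213), as predicted. Descending on the far block.

Emit:
drive_tool(motion=[1.5,3,20,-0.02,1.5,3.5,22,0,0,0,15,0,0,0,5,0,0,0,0,0,0,0,0,0])

```text
clock: 11.73
eef_pos: [602.8, 235.8, 25.8]
eef_rot: [-3.141, 0.006, -2.958]
wrist_force: [-1.3, -0.0, 0.5]
finger_gap: 46.8
```

```bash
python3 - <<'E'
from h import *
goto(597,236,12,-2.962)
E
```

```text
11.7 at [602.8 235.8  25.8] -2.958 gap 46.8 -> tool d [ 5.6  1.2 13.8] turn 0.004 J6 -1.44
```

Emit:
drive_tool(motion=[3,0.5,6,0,2,0,6,0,0.5,0,2,0,0,0,0,0,0,0,0,0])

```text
clock: 12.15
eef_pos: [598.8, 235.6, 14.9]
eef_rot: [3.141, 0.012, -2.959]
wrist_force: [0.4, -0.3, 0.9]
finger_gap: 46.8
```

Emit:
drive_tool(motion=[0,0,0,0,0,0,0,0,0,0,0,0,0,0,0,0,0,0,0,0], jaw=1.0, grip_force=25)

```text
clock: 12.57
eef_pos: [599.1, 235.7, 15.5]
eef_rot: [3.141, 0.012, -2.959]
wrist_force: [0.1, 0.9, -1.2]
finger_gap: 29.9
```

```bash
python3 - <<'E'
from h import *
goto(597,236,12,-2.962)
E
```

```text
12.6 at [599.1 235.7  15.5] -2.959 gap 29.9 -> tool d [2.  0.7 3.5] turn 0.003 J6 -1.43
```

Emit:
drive_tool(motion=[0,0,-20,0,0,0,-30,0,0,0,-30,0,0,0,-20,0,0,0,0,0])

```text
clock: 12.98
eef_pos: [596.6, 234.9, 117.0]
eef_rot: [-3.141, 0.007, -2.959]
wrist_force: [0.4, 1.0, -0.5]
finger_gap: 30.2
```

```bash
python3 - <<'E'
from h import *
goto(528.5,2.8,100,-3.0186)
E
```

```text
13.0 at [596.6 234.9 117. ] -2.959 gap 30.2 -> tool d [ 109.1 -215.9   17. ] turn 0.06 J6 -1.43
```

Emit:
drive_tool(motion=[12,-24,0,0,14,-28,0,0,14,-28,0,0,14,-28,2,0,14,-28,2,0,14,-28,2,0,14,-26,2,0.03,8,-14,2,0.03])

```text
clock: 13.65
eef_pos: [526.3, 10.2, 98.7]
eef_rot: [3.14, 0.004, -3.013]
wrist_force: [-0.0, -0.1, -1.3]
finger_gap: 30.3
```

Emit:
drive_tool(motion=[0,0,0,0,0,0,0,0])

```text
clock: 13.82
eef_pos: [524.5, 7.4, 96.6]
eef_rot: [3.14, 0.001, -3.019]
wrist_force: [-0.7, 1.2, -0.1]
finger_gap: 29.7
```

```bash
python3 - <<'E'
from h import *
goto(528.5,2.8,60,-3.0186)
im=camera("wrist"); cv2.imwrite("pics/w7.png",cv2.resize(im[60:300,190:450],None,fx=2.5,fy=2.5)[:,:,::-1]); i=camera_info("wrist"); np.save("w7.npy",i,allow_pickle=True)
M0=(516,1.3)
for l in((-85,18,52),(-85,-18,52),(-80,19,24),(-80,-19,24),(-117,40,20),(-117,-40,20),(0,40,20),(0,-40,20)): print(l,((proj("wrist",T(M0,.123,l),i)-[190,60])*2.5).round())
E
```

```text
13.8 at [524.5   7.4  96.6] -3.019 gap 29.7 -> tool d [-3.4 -5.  36.6] turn -0.0 J6 -1.75
(-85, 18, 52) [370.  74.]
(-85, -18, 52) [243.  74.]
(-80, 19, 24) [367. 100.]
(-80, -19, 24) [249. 100.]
(-117, 40, 20) [430.  -6.]
(-117, -40, 20) [187.  -5.]
(0, 40, 20) [426. 341.]
(0, -40, 20) [191. 341.]
```

View pics/w7.png

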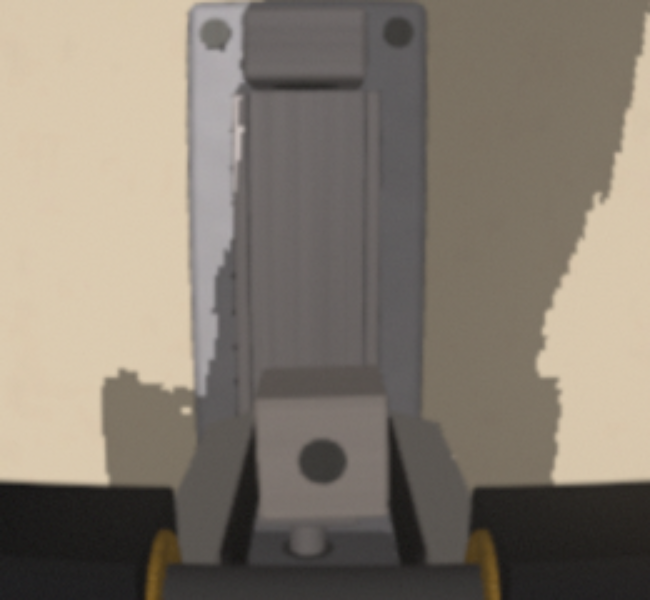

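Base edges (190 / 426 in the crop) centre at 308, matching the model; the anvil is ~2 mm further in +x. Lowering the block into the channel.

Emit:
drive_tool(motion=[-3,-3,15,0,-2,-1.5,20,0,0,0,8,0,0,0,0,0,0,0,0,0])

```text
clock: 14.28
eef_pos: [531.9, 8.4, 51.6]
eef_rot: [3.14, 0.002, -3.01]
wrist_force: [0.3, 0.3, -0.2]
finger_gap: 30.1
```

```bash
python3 - <<'E'
from h import *
goto(530.5,3,32,-3.0186)
E
```

```text
14.3 at [531.9   8.4  51.6] -3.01 gap 30.1 -> tool d [ 2.1 -5.2 19.6] turn 0.008 J6 -1.76
```

Emit:
drive_tool(motion=[2,-6,4,0.008,0,0,4,0,0,0,0,0])

```text
clock: 14.53
eef_pos: [531.3, 2.8, 44.6]
eef_rot: [3.14, 0.004, -3.017]
wrist_force: [-0.1, 0.6, -0.6]
finger_gap: 30.0
```

```bash
python3 - <<'E'
from h import *
goto(530.5,3,32,-3.0186)
E
```

```text
14.5 at [531.3   2.8  44.6] -3.017 gap 30.0 -> tool d [ 0.8  0.3 12.6] turn 0.001 J6 -1.76
```

Emit:
drive_tool(motion=[0.5,0,5,0,0.5,0,5,0,0,0,3,0,0,0,0,0])

```text
clock: 14.87
eef_pos: [530.9, 2.5, 31.4]
eef_rot: [3.14, 0.006, -3.018]
wrist_force: [-0.9, -0.3, -0.4]
finger_gap: 30.1
```

```bash
python3 - <<'E'
from h import *
goto(530.5,3,32,-3.0186); print(read_state()["wrist_force"])
E
```

```text
14.9 at [530.9   2.5  31.4] -3.018 gap 30.1 -> tool d [ 0.3  0.6 -0.6] turn 0.001 J6 -1.76
[-0.93091473 -0.27332942 -0.41964122]
```

Emit:
drive_tool(motion=[0,0,1.5,0,0,0,0,0])

```text
clock: 15.03
eef_pos: [531.6, 2.6, 31.7]
eef_rot: [3.141, 0.008, -3.017]
wrist_force: [-0.3, 0.0, -1.7]
finger_gap: 30.1
```

Emit:
drive_tool(motion=[0,0,0,0,0,0,0,0,0,0,0,0,0,0,0,0], jaw=0.5)

```text
clock: 15.37
eef_pos: [532.0, 2.6, 32.0]
eef_rot: [3.141, 0.008, -3.017]
wrist_force: [-0.1, 0.2, -0.3]
finger_gap: 46.9
```

Emit:
drive_tool(motion=[0,0,-20,0,0,0,-30,0,0,0,-30,0,0,0,-10,0,0,0,0,0])

```text
clock: 15.78
eef_pos: [529.9, 2.4, 123.4]
eef_rot: [3.14, 0.004, -3.018]
wrist_force: [-0.4, 0.4, 0.8]
finger_gap: 46.8
```

```bash
python3 - <<'E'
from h import *
goto(552.6,224.6,100,-2.962); print(read_state()["wrist_force"])
im=camera("wrist"); cv2.imwrite("pics/w8.png",im[:,:,::-1]); i=camera_info("wrist"); np.save("w8.npy",i,allow_pickle=True)
E
```

```text
15.8 at [529.9   2.4 123.4] -3.018 gap 46.8 -> tool d [-50.  217.7  23.4] turn -0.056 J6 -1.76
[-0.42883077  0.35912404  0.81383904]
```

View pics/w8.png

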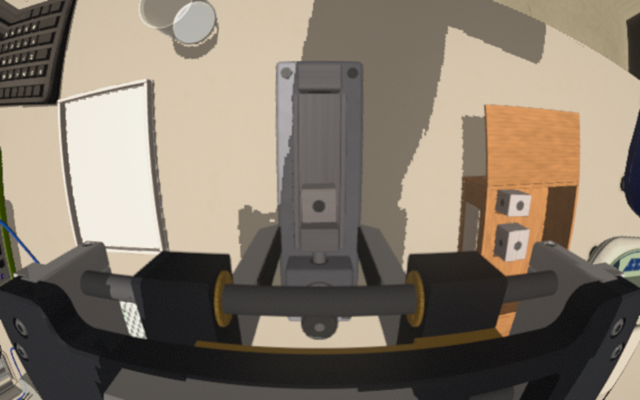

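Block m sits centred in the channel at (319,206). Now the 36 mm block.

Emit:
drive_tool(motion=[-6,24,0,0,-7,29,0,0,-7,29,3,0,-7,29,3,0,-7,29,3,0,-7,29,3,0,-7,29,3,-0.03,-4,18,3,-0.03])

```text
clock: 16.5
eef_pos: [551.2, 228.3, 90.3]
eef_rot: [3.141, -0.011, -2.964]
wrist_force: [-0.3, 0.3, -0.2]
finger_gap: 47.2
```

Emit:
drive_tool(motion=[0,0,0,0,0,0,0,0])

```text
clock: 16.67
eef_pos: [549.1, 231.3, 85.3]
eef_rot: [3.141, -0.017, -2.959]
wrist_force: [-0.4, -0.7, 0.2]
finger_gap: 46.8
```

```bash
python3 - <<'E'
from h import *
goto(552,224.6,12,-2.962)
E
```

```text
16.7 at [549.1 231.3  85.3] -2.959 gap 46.8 -> tool d [-1.6 -7.1 73.3] turn 0.003 J6 -1.42
```

Emit:
drive_tool(motion=[0,-7.5,15,0,0,0,22,0,0,0,18,0,0,0,8,0,0,0,0,0,0,0,0,0])

```text
clock: 17.17
eef_pos: [547.9, 217.9, 16.1]
eef_rot: [-3.141, -0.022, -2.965]
wrist_force: [0.2, 0.4, 0.1]
finger_gap: 47.3
```

```bash
python3 - <<'E'
from h import *
goto(552,224.6,13,-2.962)
E
```

```text
17.2 at [547.9 217.9  16.1] -2.965 gap 47.3 -> tool d [-5.2  5.8  3.1] turn -0.003 J6 -1.43
```

Emit:
drive_tool(motion=[-5.5,6.5,1.5,0,0,0,0,0,0,0,0,0])

```text
clock: 17.42
eef_pos: [553.7, 225.5, 16.4]
eef_rot: [-3.141, -0.019, -2.967]
wrist_force: [-1.0, -0.6, 0.4]
finger_gap: 47.0
```

```bash
python3 - <<'E'
from h import *
goto(552,224.6,13,-2.962)
E
```

```text
17.4 at [553.7 225.5  16.4] -2.967 gap 47.0 -> tool d [ 1.8 -0.6  3.4] turn -0.005 J6 -1.42
```

Emit:
drive_tool(motion=[0,0,1,0,0,0,0,0,0,0,0,0,0,0,0,0,0,0,0,0], jaw=1.0)

```text
clock: 17.83
eef_pos: [554.5, 226.1, 17.1]
eef_rot: [-3.141, -0.016, -2.966]
wrist_force: [0.2, 0.3, 0.2]
finger_gap: 29.6
```

```bash
python3 - <<'E'
from h import *
goto(552,224.6,13,-2.962)
E
```

```text
17.8 at [554.5 226.1  17.1] -2.966 gap 29.6 -> tool d [ 2.7 -1.1  4.1] turn -0.004 J6 -1.42
```

Emit:
drive_tool(motion=[0,0,-20,0,0,0,-30,0,0,0,-30,0,0,0,-20,0,0,0,0,0])

```text
clock: 18.25
eef_pos: [554.6, 225.9, 119.0]
eef_rot: [-3.14, -0.022, -2.966]
wrist_force: [-0.3, 0.0, -0.6]
finger_gap: 29.4
```

```bash
python3 - <<'E'
from h import *
goto(487.5,-2.3,100,-3.0186)
E
```

```text
18.2 at [554.6 225.9 119. ] -2.966 gap 29.4 -> tool d [ 105.9 -212.9   19. ] turn 0.053 J6 -1.42
```

Emit:
drive_tool(motion=[12,-24,0,0,14,-28,0,0,14,-28,0,0,14,-28,2,0,14,-28,2,0,14,-28,2,0,13,-28,2,0.03,8,-18,2,0.03])

```text
clock: 18.92
eef_pos: [483.9, -4.1, 104.1]
eef_rot: [-3.14, -0.025, -3.02]
wrist_force: [0.2, -0.2, -0.7]
finger_gap: 29.8
```

Emit:
drive_tool(motion=[0,0,0,0,0,0,0,0])

```text
clock: 19.08
eef_pos: [482.0, -7.3, 102.0]
eef_rot: [-3.141, -0.028, -3.026]
wrist_force: [-1.2, -0.1, -1.2]
finger_gap: 29.5
```

```bash
python3 - <<'E'
from h import *
goto(488.5,-2.2,55,-3.0186)
E
```

```text
19.1 at [482.   -7.3 102. ] -3.026 gap 29.5 -> tool d [-7.1  4.3 47. ] turn -0.007 J6 -1.77
```

Emit:
drive_tool(motion=[-6,4.5,20,-0.007,0,0,20,0,0,0,5,0,0,0,0,0,0,0,0,0])

```text
clock: 19.5
eef_pos: [486.7, 0.8, 54.1]
eef_rot: [-3.141, -0.028, -3.015]
wrist_force: [0.6, -0.0, -0.0]
finger_gap: 30.0
```

```bash
python3 - <<'E'
from h import *
goto(488.5,-2.2,34,-3.0186)
E
```

```text
19.5 at [486.7   0.8  54.1] -3.015 gap 30.0 -> tool d [-1.4 -3.2 20.1] turn 0.004 J6 -1.76
```

Emit:
drive_tool(motion=[-1.5,-4,5,0,0,0,5,0,0,0,4,0,0,0,0,0])

```text
clock: 19.83
eef_pos: [489.9, -2.7, 40.9]
eef_rot: [-3.141, -0.025, -3.013]
wrist_force: [0.4, 0.0, -1.1]
finger_gap: 30.0
```

```bash
python3 - <<'E'
from h import *
goto(488.5,-2.2,34,-3.0186)
E
```

```text
19.8 at [489.9  -2.7  40.9] -3.013 gap 30.0 -> tool d [1.3 0.7 6.9] turn 0.005 J6 -1.77
```

Emit:
drive_tool(motion=[0,0,4,0,0,0,4,0,0,0,1,0,0,0,0,0])

```text
clock: 20.17
eef_pos: [490.4, -2.9, 33.1]
eef_rot: [-3.14, -0.023, -3.013]
wrist_force: [0.3, 0.7, -1.0]
finger_gap: 29.7
```

Emit:
drive_tool(motion=[0,0,0,0,0,0,0,0,0,0,0,0,0,0,0,0], jaw=0.5)

```text
clock: 20.5
eef_pos: [490.6, -2.9, 33.0]
eef_rot: [-3.14, -0.022, -3.013]
wrist_force: [0.1, 0.5, 0.2]
finger_gap: 46.6
```

Emit:
drive_tool(motion=[0,0,-20,0,0,0,-30,0,0,0,-25,0,0,0,0,0])

```text
clock: 20.83
eef_pos: [491.2, -2.6, 109.0]
eef_rot: [-3.141, -0.027, -3.014]
wrist_force: [0.4, 0.7, 0.8]
finger_gap: 46.8
```

```bash
python3 - <<'E'
from h import *
goto(508,212.5,100,-2.962)
E
```

```text
20.8 at [491.2  -2.6 109. ] -3.014 gap 46.8 -> tool d [-44.2 211.2   9. ] turn -0.052 J6 -1.77
```

Emit:
drive_tool(motion=[-4,24,0,0,-6,28,0,0,-6,28,0,0,-6,28,0,0,-6,28,0,0,-6,28,2,0,-6,27,2,-0.03,-3,15,2,-0.03])

```text
clock: 21.5
eef_pos: [507.8, 213.3, 99.4]
eef_rot: [3.141, -0.025, -2.959]
wrist_force: [0.7, 0.6, 0.5]
finger_gap: 46.9
```

Emit:
drive_tool(motion=[0,0,0,0,0,0,0,0])

```text
clock: 21.67
eef_pos: [506.8, 216.0, 97.3]
eef_rot: [3.141, -0.027, -2.954]
wrist_force: [-0.6, -0.2, 0.8]
finger_gap: 47.3
```

```bash
python3 - <<'E'
from h import *
goto(508,212.5,13,-2.962)
E
```

```text
21.7 at [506.8 216.   97.3] -2.954 gap 47.3 -> tool d [-0.5 -3.6 84.3] turn 0.008 J6 -1.43
```

Emit:
drive_tool(motion=[0,-4,20,0.008,0,0,25,0,0,0,20,0,0,0,10,0,0,0,2,0,0,0,0,0])

```text
clock: 22.17
eef_pos: [506.0, 206.7, 17.5]
eef_rot: [-3.141, -0.026, -2.97]
wrist_force: [-0.1, -0.6, -0.1]
finger_gap: 47.1
```

```bash
python3 - <<'E'
from h import *
goto(508,212.5,13,-2.962)
E
```

```text
22.2 at [506.  206.7  17.5] -2.97 gap 47.1 -> tool d [-2.9  5.3  4.5] turn -0.008 J6 -1.43
```

Emit:
drive_tool(motion=[-2.5,6,3,0,0,0,0,0,0,0,0,0])

```text
clock: 22.42
eef_pos: [508.8, 213.2, 16.5]
eef_rot: [-3.141, -0.023, -2.972]
wrist_force: [-0.8, -1.2, -0.6]
finger_gap: 46.8
```

Emit:
drive_tool(motion=[0,0,1,0,0,0,0,0,0,0,0,0,0,0,0,0,0,0,0,0], jaw=1.0)

```text
clock: 22.83
eef_pos: [509.8, 213.9, 17.5]
eef_rot: [3.141, -0.02, -2.971]
wrist_force: [0.6, -0.6, -0.9]
finger_gap: 29.6
```

```bash
python3 - <<'E'
from h import *
goto(508,212.5,13,-2.962)
E
```

```text
22.8 at [509.8 213.9  17.5] -2.971 gap 29.6 -> tool d [ 2.  -1.1  4.5] turn -0.009 J6 -1.41
```

Emit:
drive_tool(motion=[0,0,-20,0,0,0,-30,0,0,0,-30,0,0,0,-20,0,0,0,0,0])

```text
clock: 23.25
eef_pos: [510.4, 213.7, 119.9]
eef_rot: [-3.141, -0.025, -2.971]
wrist_force: [0.2, -0.2, -0.5]
finger_gap: 29.9
```

Emit:
drive_tool(motion=[10,-24,0,0,12,-28,0,0,12,-28,0,0,12,-28,2,0,12,-28,2,0,12,-28,2,0,10,-24,2,0.025,4,-12,2,0.025])

```text
clock: 23.92
eef_pos: [457.1, -3.5, 107.5]
eef_rot: [-3.141, -0.025, -3.016]
wrist_force: [0.6, 0.4, -0.3]
finger_gap: 29.8
```

Emit:
drive_tool(motion=[0,0,0,0,0,0,0,0])

```text
clock: 24.08
eef_pos: [455.9, -5.6, 106.0]
eef_rot: [-3.141, -0.027, -3.02]
wrist_force: [0.1, 0.6, -0.4]
finger_gap: 29.6
```

```bash
python3 - <<'E'
from h import *
goto(453.5,-6.5,60,-3.0186)
E
```

```text
24.1 at [455.9  -5.6 106. ] -3.02 gap 29.6 -> tool d [ 2.5 -0.6 46. ] turn -0.002 J6 -1.78
```

Emit:
drive_tool(motion=[2,0,20,0,0,0,16,0,0,0,3,0,0,0,0,0,0,0,0,0])

```text
clock: 24.5
eef_pos: [453.6, -2.7, 65.5]
eef_rot: [3.141, -0.027, -3.015]
wrist_force: [1.2, -0.6, -0.8]
finger_gap: 30.0
```

```bash
python3 - <<'E'
from h import *
goto(453.5,-6.5,33.5,-3.0186)
im=camera("wrist"); cv2.imwrite("pics/w9.png",cv2.resize(im[100:300,220:420],None,fx=2.5,fy=2.5)[:,:,::-1])
E
```

```text
24.5 at [453.6  -2.7  65.5] -3.015 gap 30.0 -> tool d [ 0.6 -3.8 32. ] turn 0.004 J6 -1.78
```

View pics/w9.png

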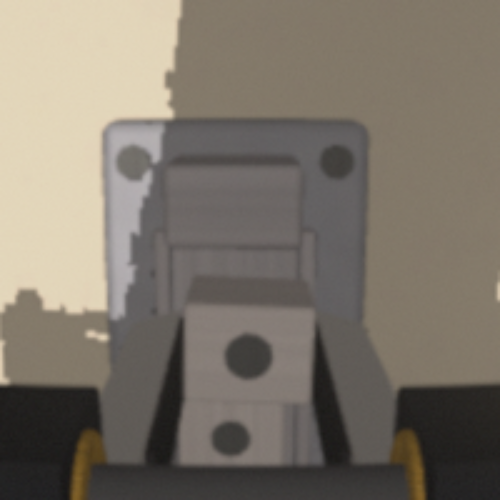

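Held block at (248,355), block l's bore behind at (230,438), anvil top edge at y≈247 (zoomed crop).

```bash
python3 - <<'E'
from h import *
print(onz("wrist",(320,100+278/2.5),52), onz("wrist",(320,100+302/2.5),80),onz("wrist",(220+230/2.5,100+438/2.5),48), onz("wrist",(320,100+247/2.5),52))
for l in ((-85,0,52),(-31,0,48)):print(T((518,1.5),.123,l))
E
```

```text
[440.21227536  -4.56308564  52.        ] [438.89661339  -4.85441681  80.        ] [487.88839388  -4.09202592  48.        ] [432.12090299  -5.59868017  52.        ]
[433.64217227  -8.92865765  52.        ]
[487.234204    -2.30339279  48.        ]
```

Emit:
drive_tool(motion=[0,-5,5,0,0,0,5,0,0,0,5,0,0,0,4,0,0,0,0,0])

```text
clock: 24.97
eef_pos: [455.2, -7.8, 46.8]
eef_rot: [-3.141, -0.023, -3.014]
wrist_force: [-0.2, -0.1, -0.9]
finger_gap: 29.8
```

```bash
python3 - <<'E'
from h import *
goto(453.5,-6.5,33.5,-3.0186)
E
```

```text
25.0 at [455.2  -7.8  46.8] -3.014 gap 29.8 -> tool d [ 1.5  1.5 13.3] turn 0.005 J6 -1.79
```

Emit:
drive_tool(motion=[2,1.5,5,0,0,0,5,0,0,0,3,0,0,0,0,0])

```text
clock: 25.3
eef_pos: [452.9, -6.6, 32.9]
eef_rot: [-3.141, -0.022, -3.014]
wrist_force: [-1.0, -0.4, 9.3]
finger_gap: 29.5
```

```bash
python3 - <<'E'
from h import *
goto(453.5,-6.5,33.5,-3.0186); print(read_state()["wrist_force"])
E
```

```text
25.3 at [452.9  -6.6  32.9] -3.014 gap 29.5 -> tool d [-0.6  0.  -0.6] turn 0.005 J6 -1.79
[-0.98699914 -0.40425268  9.29092879]
```

Emit:
drive_tool(motion=[0,0,0,0,0,0,0,0,0,0,0,0,0,0,0,0], jaw=0.5)

```text
clock: 25.63
eef_pos: [452.9, -6.6, 32.5]
eef_rot: [-3.141, -0.022, -3.014]
wrist_force: [0.6, -0.0, -0.2]
finger_gap: 46.9
```

Emit:
drive_tool(motion=[0,0,-20,0,0,0,-30,0,0,0,-35,0,0,0,-30,0,0,0,0,0,0,0,0,0])

```text
clock: 26.13
eef_pos: [454.2, -6.0, 151.1]
eef_rot: [-3.142, -0.026, -3.014]
wrist_force: [-0.3, -0.3, -0.6]
finger_gap: 47.3
```

```bash
python3 - <<'E'
from h import *
goto(614,13,150,-3.0186)
im=camera("wrist"); cv2.imwrite("pics/w10.png",cv2.resize(im[120:300,220:420],None,fx=2.5,fy=2.5)[:,:,::-1])
E
```

```text
26.1 at [454.2  -6.  151.1] -3.014 gap 47.3 -> tool d [-160.9   -1.5    1.1] turn 0.005 J6 -1.79
```

View pics/w10.png

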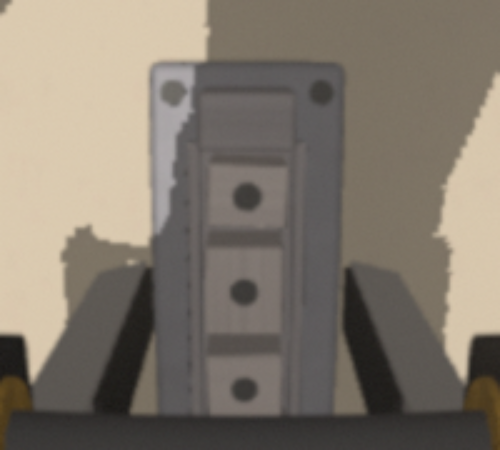

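All three blocks lie in one row between the rails (bores at (247,197), (244,292), (245,390) in the crop). On to the knob.

Emit:
drive_tool(motion=[-20,0,0,0,-27,0,0,0,-27,0,0,0,-27,0,0,0,-27,0,0,0,-25,0,0,0,-8,0,0,0,0,0,0,0])

```text
clock: 26.85
eef_pos: [617.0, 15.6, 133.2]
eef_rot: [3.139, -0.04, -3.015]
wrist_force: [-0.9, -0.4, 0.2]
finger_gap: 47.1
```

```bash
python3 - <<'E'
from h import *
goto(614,13,72,-3.0186)
im=camera("wrist"); cv2.imwrite("pics/w11.png",cv2.resize(im[120:300,220:420],None,fx=2.5,fy=2.5)[:,:,::-1])
print((proj("wrist",(614.3,13.4,101))-[220,120])*2.5)
E
```

```text
26.9 at [617.   15.6 133.2] -3.015 gap 47.1 -> tool d [ 3.3 -2.2 61.2] turn 0.004 J6 -1.73
[243.28731468 253.95316905]
```

View pics/w11.png

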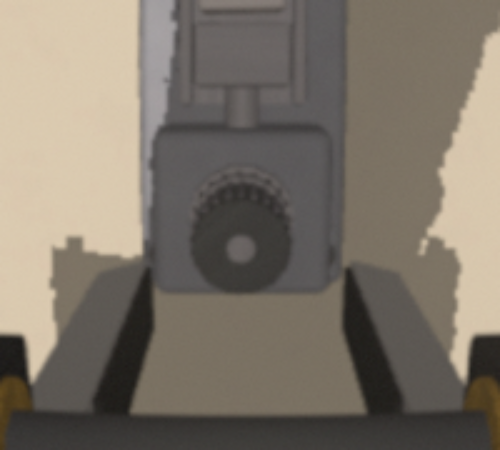

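Knob top centre at (240,249) vs predicted (243,254): knob at about (613,12.5). Descending.

Emit:
drive_tool(motion=[2,-3,15,0,0,0,20,0,0,0,12,0,0,0,3,0,0,0,0,0,0,0,0,0])

```text
clock: 27.4
eef_pos: [607.3, 11.5, 78.2]
eef_rot: [3.138, -0.047, -3.015]
wrist_force: [-0.0, 0.8, -0.1]
finger_gap: 47.2
```

```bash
python3 - <<'E'
from h import *
goto(613,12.5,74,-3.0186)
E
```

```text
27.4 at [607.3  11.5  78.2] -3.015 gap 47.2 -> tool d [-5.7  0.3  4.2] turn 0.004 J6 -1.73
```

Emit:
drive_tool(motion=[-5.5,1,3,0,0,0,0,0,0,0,0,0])

```text
clock: 27.65
eef_pos: [613.4, 13.3, 76.7]
eef_rot: [3.139, -0.044, -3.015]
wrist_force: [0.2, -0.9, 0.4]
finger_gap: 46.7
```

Emit:
drive_tool(motion=[0,0,0,0,0,0,0,0,0,0,0,0,0,0,0,0,0,0,0,0], jaw=1.0, grip_force=40)

```text
clock: 28.07
eef_pos: [614.0, 13.3, 77.8]
eef_rot: [3.139, -0.042, -3.015]
wrist_force: [0.0, -0.3, -2.1]
finger_gap: 27.9
```

```bash
python3 - <<'E'
from h import *
goto(612,12.5,74,-3.0186);print(read_state()["wrist_force"])
E
```

```text
28.1 at [614.   13.3  77.8] -3.015 gap 27.9 -> tool d [ 2.1 -0.5  3.8] turn 0.004 J6 -1.73
[ 0.01912258 -0.33103564 -2.05062514]
```

Emit:
drive_tool(motion=[0,0,0,0.1,0,0,0,0.12,0,0,0,0.12,0,0,0,0.12,0,0,0,0.12,0,0,0,0.12])

```text
clock: 28.57
eef_pos: [614.0, 12.7, 77.8]
eef_rot: [-3.115, -0.033, 2.544]
wrist_force: [-0.9, -2.4, -0.3]
finger_gap: 28.5
```

```bash
python3 - <<'E'
from h import *
goto(613,12.5,77,-3.0186);s=read_state();print(s["wrist_force"],s["moment"])
E
```

```text
28.6 at [614.   12.7  77.8] 2.544 gap 28.5 -> tool d [ 0.8 -0.7  0.8] turn -0.72 J6 -1.01
[-0.87498307 -2.4380996  -0.31404361] [ 0.21288524 -0.14475648  0.05224076]
```

Emit:
drive_tool(motion=[0,0,0,0.12,0,0,0,0.12,0,0,0,0.12,0,0,0,0.12,0,0,0,0.12,0,0,0,0.12,0,0,0,0.12,0,0,0,0.12])

```text
clock: 29.23
eef_pos: [613.1, 11.8, 77.8]
eef_rot: [-3.098, 0.003, 1.545]
wrist_force: [-3.2, -0.8, -1.0]
finger_gap: 28.4
```

```bash
python3 - <<'E'
from h import *
goto(613,12.5,77,-3.0186);s=read_state();print(s["wrist_force"],s["moment"])
E
```

```text
29.2 at [613.1  11.8  77.8] 1.545 gap 28.4 -> tool d [ 0.7 -0.1  0.8] turn -1.72 J6 -0.01
[-3.16305808 -0.7908257  -1.00688853] [-0.08286607  0.07102436  0.14479632]
```

Emit:
drive_tool(motion=[0,0,0,0.12,0,0,0,0.12,0,0,0,0.12,0,0,0,0.12])

```text
clock: 29.57
eef_pos: [612.2, 11.8, 77.9]
eef_rot: [-3.103, 0.024, 1.045]
wrist_force: [-3.0, 0.5, 0.8]
finger_gap: 28.2
```

```bash
python3 - <<'E'
from h import *
goto(613,12.5,77,-3.0186);s=read_state();print(s["wrist_force"],s["moment"])
E
```

```text
29.6 at [612.2  11.8  77.9] 1.045 gap 28.2 -> tool d [1.  0.3 0.9] turn -2.219 J6 0.49
[-2.97245521  0.52513094  0.78616288] [0.13028612 0.10037479 0.14718262]
```

Emit:
drive_tool(motion=[0,0,0,0.12,0,0,0,0.12,0,0,0,0.12,0,0,0,0.12,0,0,0,0.12,0,0,0,0.12,0,0,0,0,0,0,0,0])

```text
clock: 30.23
eef_pos: [611.2, 12.6, 77.9]
eef_rot: [-3.129, 0.045, 0.293]
wrist_force: [-0.6, -0.0, -1.1]
finger_gap: 28.2
```

```bash
python3 - <<'E'
from h import *
goto(613,12.5,77,-3.0186);s=read_state();print(s["wrist_force"],s["moment"])
im=camera("wrist"); cv2.imwrite("pics/w12.png",im[:,:,::-1]); cv2.imwrite("pics/t12.png",cv2.resize(camera("scene")[160:280,230:370],None,fx=4,fy=4,interpolation=2)[:,:,::-1])
E
```

```text
30.2 at [611.2  12.6  77.9] 0.293 gap 28.2 -> tool d [1.7 0.6 0.9] turn -2.972 J6 1.24
[-0.59792251 -0.03161591 -1.14512486] [-0.06334751 -0.09335994  0.03930494]
```

View pics/w12.png

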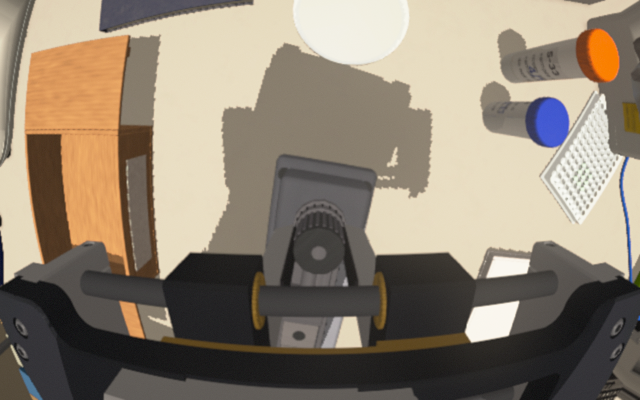

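Emit:
drive_tool(motion=[0,0,0,0.1,0,0,0,0.12,0,0,0,0.12,0,0,0,0.12], grip_force=55)

```text
clock: 30.67
eef_pos: [611.2, 13.6, 77.9]
eef_rot: [3.135, 0.047, -0.168]
wrist_force: [0.4, 1.1, -1.2]
finger_gap: 28.1
```

```bash
python3 - <<'E'
from h import *
goto(613,12.5,77,-3.0186);s=read_state();print(s["wrist_force"],s["moment"])
im=cv2.imread("pics/t12.png"); 
E
```

```text
30.7 at [611.2  13.6  77.9] -0.168 gap 28.1 -> tool d [2.  0.8 0.9] turn 2.851 J6 1.7
[ 0.35341521  1.05103724 -1.15700763] [ 0.44585374 -0.2352083   0.13893683]
```

Emit:
drive_tool(motion=[0,0,0,0.12,0,0,0,0.12,0,0,0,0.12])

```text
clock: 30.92
eef_pos: [611.5, 14.2, 77.9]
eef_rot: [3.12, 0.041, -0.536]
wrist_force: [-0.6, 1.3, -2.0]
finger_gap: 28.2
```

```bash
python3 - <<'E'
from h import *
goto(613,12.5,77,-3.0186);s=read_state();print(s["wrist_force"],s["moment"])
E
```

```text
30.9 at [611.5  14.2  77.9] -0.536 gap 28.2 -> tool d [2.1 0.7 0.9] turn 2.482 J6 2.07
[-0.61344746  1.28536226 -2.03922149] [ 0.48126469 -0.41871128  0.14066288]
```

View pics/t12.png

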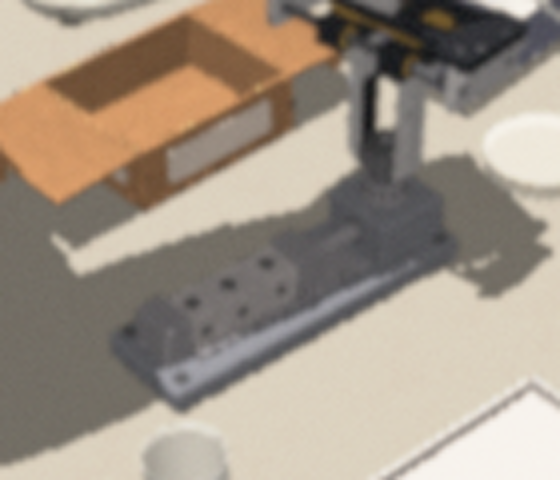

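The scene crop shows anvil, three blocks and jaw in tight contact, and the torque holds at 0.14 N·m at both grip forces: the ratchet is slipping. Winding back.

Emit:
drive_tool(motion=[0,0,0,-0.1,0,0,0,-0.12,0,0,0,-0.12,0,0,0,-0.12,0,0,0,-0.12,0,0,0,-0.12,0,0,0,-0.12,0,0,0,-0.12])

```text
clock: 31.58
eef_pos: [611.3, 12.4, 78.0]
eef_rot: [-3.122, 0.042, 0.428]
wrist_force: [0.2, -1.0, -0.5]
finger_gap: 28.3
```

Emit:
drive_tool(motion=[0,0,0,-0.12,0,0,0,-0.12,0,0,0,-0.12,0,0,0,-0.12,0,0,0,-0.12,0,0,0,0])

```text
clock: 32.08
eef_pos: [612.2, 11.5, 77.9]
eef_rot: [-3.104, 0.022, 1.062]
wrist_force: [-2.1, 1.7, -0.9]
finger_gap: 28.3
```

```bash
python3 - <<'E'
from h import *
goto(613,12.5,77,.123);s=read_state();print(s["wrist_force"],s["moment"])
cv2.imwrite("pics/s13.png",cv2.resize(camera("scene")[160:340,230:420],None,fx=4,fy=4,interpolation=2)[:560,:,::-1])
E
```

```text
32.1 at [612.2  11.5  77.9] 1.062 gap 28.3 -> tool d [1.3 0.2 0.9] turn 0.939 J6 0.47
[-2.10922191  1.70588468 -0.93579603] [-0.12661079 -0.11789859  0.01122668]
```

View pics/s13.png

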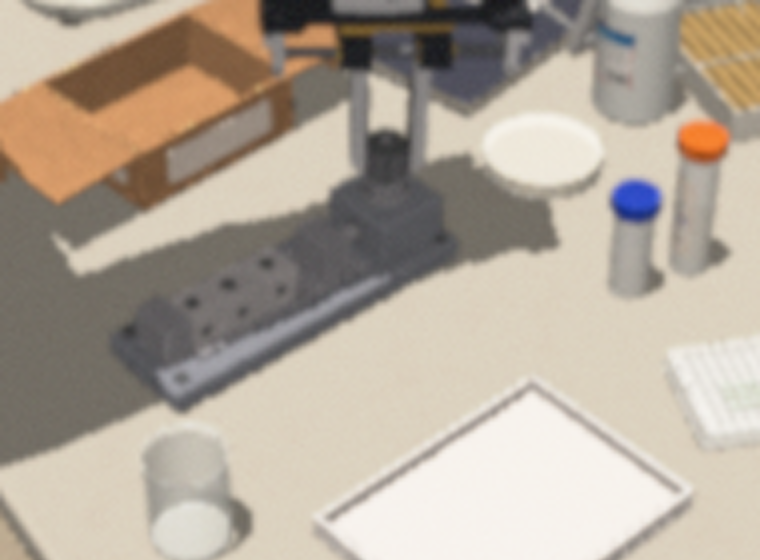

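Jaw is now visibly clear of the blocks (gap near (300,265) in the crop), bystanders unmoved. Releasing the knob.

Emit:
drive_tool(motion=[0,0,0,0,0,0,0,0,0,0,0,0,0,0,0,0], jaw=0.5, grip_force=25)

```text
clock: 32.47
eef_pos: [612.0, 11.6, 77.9]
eef_rot: [-3.103, 0.023, 1.046]
wrist_force: [0.4, -0.4, 0.6]
finger_gap: 46.5
```

Emit:
drive_tool(motion=[0,0,-20,0,0,0,-30,0,0,0,-25,0,0,0,0,0.1,0,0,0,0.12,0,0,0,0.12,0,0,0,0.12,0,0,0,0.12])

```text
clock: 33.13
eef_pos: [615.6, 11.4, 157.3]
eef_rot: [-3.123, 0.04, 0.441]
wrist_force: [-0.2, -0.1, 0.2]
finger_gap: 47.2
```

Emit:
drive_tool(motion=[0,0,0,0.12,0,0,0,0.12,0,0,0,0.11,0,0,0,0])

```text
clock: 33.47
eef_pos: [615.9, 11.3, 157.8]
eef_rot: [-3.139, 0.043, 0.067]
wrist_force: [0.9, -0.5, 0.7]
finger_gap: 46.5
```

```bash
python3 - <<'E'
from h import *
goto(502,-.5,120,.123)
E
```

```text
33.5 at [615.9  11.3 157.8] 0.067 gap 46.5 -> tool d [-114.4    4.2   37.8] turn -0.056 J6 1.46
```

Emit:
drive_tool(motion=[-22,0,0,-0.03,-26,1,2,-0.025,-26,1,8,0,-24,1,8,0,-14,1,8,0,-2,0,4,0,0,0,0,0,0,0,0,0])

```text
clock: 34.13
eef_pos: [498.2, -5.8, 131.8]
eef_rot: [-3.136, 0.04, 0.148]
wrist_force: [1.0, -0.0, 0.1]
finger_gap: 47.2
```

```bash
python3 - <<'E'
from h import *
goto(502,-.5,31,.123)
im=camera("wrist"); cv2.imwrite("pics/w14.png",im[:,:,::-1]); i=camera_info("wrist")
for l in((-16,0,48),(-43,0,48),(-73,0,48)): print(proj("wrist",T((518,1.5),.123,l),i).round(1))
g=cv2.cvtColor(im,cv2.COLOR_RGB2GRAY); w=g[150:290,270:370]
m=(w<75).astype(np.uint8)
for c in cv2.findContours(m,1,2)[0]:
    a=cv2.contourArea(c); x,y,ww,h=cv2.boundingRect(c)
    if 20<a<600 and .6<ww/h<1.7: print("dark",x+ww/2+270,y+h/2+150,a)
t=camera("top").astype(int); b=((t[...,2]-t[...,0])>0).astype(np.uint8)*255; b[:, :370]=0;b[:, 480:]=0;b[:165]=0;b[300:]=0
c=max(cv2.findContours(cv2.morphologyEx(b,3,np.ones((5,5))),0,2)[0],key=cv2.contourArea)
print(cv2.minAreaRect(np.array([onz("top",p[0],16)[:2] for p in c],np.float32)))
E
```

```text
34.1 at [498.2  -5.8 131.8] 0.148 gap 47.2 -> tool d [  4.5  -4.7 100.8] turn 0.025 J6 1.34
[312.8 197.8]
[312.2 226.9]
[311.7 257.1]
dark 285.0 272.5 57.0
dark 313.5 257.5 61.5
dark 314.5 228.0 68.5
dark 314.5 192.0 74.5
((529.1583251953125, -243.14430236816406), (186.1851043701172, 136.40615844726562), 8.07735824584961)
```

View pics/w14.png

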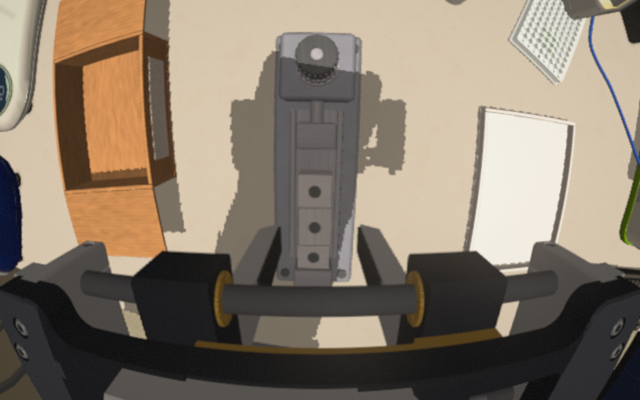

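Bores at (314,192), (314,228), (313,257): the spacing (36 px, then 29) says the block nearest the jaw is the 36 mm one, row closed up, jaw clear; tray unmoved. Picking the 36 mm block at ≈(505,-1.5).

Emit:
drive_tool(motion=[7,-4,20,0.02,0,0,30,0,0,0,25,0,0,0,10,0,0,0,0,0,0,0,0,0])

```text
clock: 34.73
eef_pos: [507.5, -0.1, 46.1]
eef_rot: [-3.138, 0.034, 0.13]
wrist_force: [0.7, -0.3, 0.3]
finger_gap: 46.8
```

```bash
python3 - <<'E'
from h import *
goto(505,-1.5,30,.123)
E
```

```text
34.7 at [ 5.075e+02 -1.000e-01  4.610e+01] 0.13 gap 46.8 -> tool d [-2.7  1.1 16.1] turn 0.007 J6 1.37
```

Emit:
drive_tool(motion=[-2,1,7,0,0,0,6,0,0,0,3,0,0,0,0,0])

```text
clock: 35.07
eef_pos: [507.3, -1.6, 32.2]
eef_rot: [-3.139, 0.029, 0.131]
wrist_force: [-0.0, 1.1, 0.4]
finger_gap: 46.8
```

Emit:
drive_tool(motion=[0,0,0,0,0,0,0,0,0,0,0,0,0,0,0,0], jaw=1.0)

```text
clock: 35.4
eef_pos: [507.9, -1.7, 33.4]
eef_rot: [-3.14, 0.027, 0.131]
wrist_force: [0.9, -0.2, -1.4]
finger_gap: 29.6
```

Emit:
drive_tool(motion=[0,0,-15,0,0,0,-30,0,0,0,-30,0,0,0,0,0])

```text
clock: 35.73
eef_pos: [511.2, -1.4, 111.0]
eef_rot: [-3.14, 0.024, 0.13]
wrist_force: [1.0, -0.5, -0.0]
finger_gap: 29.9
```

```bash
python3 - <<'E'
from h import *
tr=(529,-243)
for k,l in (("L",(50,0,15)),("M",(0,0,15)),("S",(-50,0,15))): print(k,T(tr,.141,l).round(1))
p=T(tr,.141,(50,0,100));goto(*p,.141)
E
```

```text
L [ 578.5 -236.    15. ]
M [ 529. -243.   15.]
S [ 479.5 -250.    15. ]
35.7 at [511.2  -1.4 111. ] 0.13 gap 29.9 -> tool d [ 36.3 241.3  11. ] turn -0.011 J6 1.37
```

Emit:
drive_tool(motion=[4,24,0,0,5,29,0,0,5,29,0,0,5,29,2,0,5,29,2,0,5,29,2,0,4,29,2,0,3,25,2,0])

```text
clock: 36.4
eef_pos: [578.2, -222.8, 100.0]
eef_rot: [-3.14, 0.02, 0.138]
wrist_force: [-0.3, 1.0, -0.2]
finger_gap: 29.6
```

Emit:
drive_tool(motion=[0,10,0,0,0,0,0,0,0,0,0,0])

```text
clock: 36.65
eef_pos: [578.8, -236.8, 97.3]
eef_rot: [-3.139, 0.023, 0.133]
wrist_force: [-0.1, 0.4, -0.7]
finger_gap: 30.0
```

```bash
python3 - <<'E'
from h import *
goto(578.5,-236,18,.141)
t=camera("top").astype(int); b=((t[...,2]-t[...,0])>0).astype(np.uint8)*255; b[:, :370]=0;b[:, 480:]=0;b[:165]=0;b[300:]=0
i=camera_info("wrist"); im=camera("wrist"); cv2.imwrite("pics/w15.png",im[:,:,::-1]); print([proj("wrist",T((529,-243),.141,(a,b,16)),i).round() for a,b in((-95,-70),(-95,70),(95,70),(95,-70))])
E
```

```text
36.6 at [ 578.8 -236.8   97.3] 0.133 gap 30.0 -> tool d [-0.2 -0.8 79.3] turn -0.008 J6 1.0
[array([384., 335.]), array([253., 336.]), array([235., 155.]), array([399., 154.])]
```

View pics/w15.png

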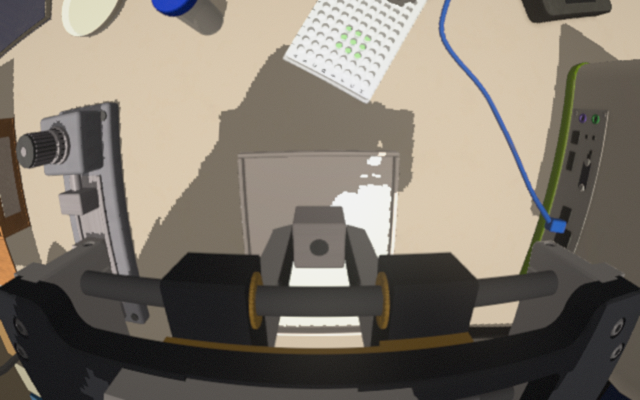

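Tray corners at (239,155) and (398,154) agree with the estimate and the block hangs inside them; lowering.

Emit:
drive_tool(motion=[0,0,20,0,0,0,25,0,0,0,18,0,0,0,3,0,0,0,0,0,0,0,0,0])

```text
clock: 37.25
eef_pos: [579.0, -229.2, 33.4]
eef_rot: [-3.141, 0.018, 0.142]
wrist_force: [-0.5, 0.5, -0.7]
finger_gap: 30.0
```

```bash
python3 - <<'E'
from h import *
goto(578.5,-236,18,.141)
E
```

```text
37.2 at [ 579.  -229.2   33.4] 0.142 gap 30.0 -> tool d [-1.4  6.7 15.4] turn 0.001 J6 1.0
```

Emit:
drive_tool(motion=[0,0,6,0,0,0,6,0,0,0,2,0,0,0,0,0])

```text
clock: 37.58
eef_pos: [580.4, -228.9, 22.0]
eef_rot: [3.139, 0.014, 0.143]
wrist_force: [-0.5, -0.0, -0.1]
finger_gap: 29.5
```

```bash
python3 - <<'E'
from h import *
goto(578.5,-236,18,.141);print(read_state()["wrist_force"])
E
```

```text
37.6 at [ 580.4 -228.9   22. ] 0.143 gap 29.5 -> tool d [-2.9  6.8  4. ] turn 0.002 J6 1.0
[-0.47489959 -0.0226782  -0.07959374]
```

Emit:
drive_tool(motion=[0,0,5,0,0,0,1.5,0,0,0,0,0])

```text
clock: 37.83
eef_pos: [581.9, -229.2, 17.9]
eef_rot: [3.138, 0.01, 0.143]
wrist_force: [-0.3, -0.0, -0.9]
finger_gap: 30.1
```

Emit:
drive_tool(motion=[0,0,0,0,0,0,0,0,0,0,0,0,0,0,0,0], jaw=0.5)

```text
clock: 38.17
eef_pos: [582.2, -229.6, 18.0]
eef_rot: [3.137, 0.009, 0.142]
wrist_force: [-0.2, -0.2, 1.1]
finger_gap: 46.9
```

Emit:
drive_tool(motion=[0,0,-20,0,0,0,-30,0,0,0,-30,0,0,0,-10,0,0,0,0,0])

```text
clock: 38.58
eef_pos: [581.8, -228.9, 108.8]
eef_rot: [3.14, 0.013, 0.142]
wrist_force: [-0.4, -0.1, -0.3]
finger_gap: 46.9
```

```bash
python3 - <<'E'
from h import *
goto(472.3,-5.7,100,.123)
E
```

```text
38.6 at [ 581.8 -228.9  108.8] 0.142 gap 46.9 -> tool d [ -76.8 -236.4    8.8] turn 0.019 J6 1.0
```

Emit:
drive_tool(motion=[-8,-24,0,0,-10,-29,0,0,-10,-29,0,0,-10,-29,0,0,-10,-29,1,0,-10,-29,1,0,-9,-28,1,0.01,-7,-22,1,0.01])

```text
clock: 39.25
eef_pos: [470.4, -17.7, 94.7]
eef_rot: [3.141, 0.021, 0.115]
wrist_force: [0.4, -0.4, -0.1]
finger_gap: 46.9
```

Emit:
drive_tool(motion=[-3,-9,0,0,0,0,0,0,0,0,0,0])

```text
clock: 39.5
eef_pos: [463.6, -5.9, 91.9]
eef_rot: [-3.141, 0.025, 0.119]
wrist_force: [0.6, -0.6, -0.0]
finger_gap: 47.1
```

```bash
python3 - <<'E'
from h import *
goto(472.3,-5.7,30,.123)
E
```

```text
39.5 at [463.6  -5.9  91.9] 0.119 gap 47.1 -> tool d [ 8.7  0.8 61.9] turn -0.004 J6 1.36
```

Emit:
drive_tool(motion=[7,0,18,0,0,0,20,0,0,0,14,0,0,0,3,0,0,0,0,0,0,0,0,0])

```text
clock: 40.0
eef_pos: [472.8, -10.9, 33.9]
eef_rot: [3.141, 0.023, 0.116]
wrist_force: [-0.7, -0.6, 0.2]
finger_gap: 46.8
```

```bash
python3 - <<'E'
from h import *
goto(472.3,-5.7,31,.123)
E
```

```text
40.0 at [472.8 -10.9  33.9] 0.116 gap 46.8 -> tool d [ 0.1 -5.2  2.9] turn -0.007 J6 1.36
```

Emit:
drive_tool(motion=[0,-6,2,0,0,0,0,0,0,0,0,0])

```text
clock: 40.25
eef_pos: [473.3, -5.3, 33.3]
eef_rot: [3.141, 0.021, 0.115]
wrist_force: [0.7, -0.2, 0.2]
finger_gap: 46.8
```

Emit:
drive_tool(motion=[0,0,0,0,0,0,0,0,0,0,0,0,0,0,0,0], jaw=1.0)

```text
clock: 40.58
eef_pos: [473.9, -5.1, 34.7]
eef_rot: [3.14, 0.019, 0.116]
wrist_force: [0.1, -0.3, -1.7]
finger_gap: 29.9
```

Emit:
drive_tool(motion=[0,0,-15,0,0,0,-30,0,0,0,-30,0,0,0,0,0])

```text
clock: 40.92
eef_pos: [473.8, -4.7, 110.8]
eef_rot: [3.141, 0.024, 0.116]
wrist_force: [0.7, 0.4, -0.4]
finger_gap: 29.5
```

```bash
cat >> h.py <<'E'
def tray():
    t=camera("top").astype(int); b=((t[...,2]-t[...,0])>0).astype(np.uint8)*255; b[:, :370]=0;b[:, 480:]=0;b[:165]=0;b[300:]=0
    c=max(cv2.findContours(cv2.morphologyEx(b,3,np.ones((5,5))),0,2)[0],key=cv2.contourArea)
    print("tray",cv2.minAreaRect(np.array([onz("top",p[0],16)[:2] for p in c],np.float32)))
E
python3 - <<'E'
from h import *
tray(); goto(532,-240,100,.141)
E
```

```text
tray ((529.3916625976562, -242.910888671875), (186.12451171875, 136.7413330078125), 8.3355712890625)
41.0 at [472.8  -4.7 108.5] 0.116 gap 29.3 -> tool d [ 31.6 240.6   8.5] turn -0.025 J6 1.37
```

Emit:
drive_tool(motion=[3,24,0,0,4,29,0,0,4,29,0,0,4,29,0,0,4,29,0,0,4,29,0,0,4,29,0,-0.01,3,25,0,-0.01])

```text
clock: 41.63
eef_pos: [526.8, -227.0, 98.3]
eef_rot: [-3.135, 0.035, 0.143]
wrist_force: [-0.4, -0.3, -1.8]
finger_gap: 30.0
```

Emit:
drive_tool(motion=[1,9,0,0,0,0,0,0,0,0,0,0])

```text
clock: 41.88
eef_pos: [527.7, -239.3, 93.7]
eef_rot: [-3.132, 0.039, 0.139]
wrist_force: [-0.5, -0.2, -1.0]
finger_gap: 29.9
```

```bash
python3 - <<'E'
from h import *
goto(531,-238,19,.141)
E
```

```text
41.9 at [ 527.7 -239.3   93.7] 0.139 gap 29.9 -> tool d [ 3.5 -0.9 74.7] turn -0.002 J6 0.96
```

Emit:
drive_tool(motion=[3,0,20,0,0,0,20,0,0,0,15,0,0,0,3,0,0,0,0,0,0,0,0,0])

```text
clock: 42.38
eef_pos: [527.3, -231.5, 32.9]
eef_rot: [-3.131, 0.041, 0.143]
wrist_force: [-0.4, -0.3, -1.8]
finger_gap: 30.0
```

```bash
python3 - <<'E'
from h import *
goto(531,-238,19,.141)
E
```

```text
42.4 at [ 527.3 -231.5   32.9] 0.143 gap 30.0 -> tool d [ 2.7  7.  13.9] turn 0.002 J6 0.97
```

Emit:
drive_tool(motion=[0,0,6,0,0,0,5,0,0,0,2,0,0,0,0,0])

```text
clock: 42.72
eef_pos: [528.0, -230.8, 21.5]
eef_rot: [-3.133, 0.038, 0.144]
wrist_force: [-0.1, -0.3, -1.8]
finger_gap: 29.6
```

Emit:
drive_tool(motion=[0,0,2,0,0,0,0,0])

```text
clock: 42.88
eef_pos: [528.1, -231.0, 19.7]
eef_rot: [-3.133, 0.037, 0.144]
wrist_force: [-0.3, 0.3, -2.4]
finger_gap: 30.1
```

```bash
python3 - <<'E'
from h import *
goto(531,-238,18.7,.141);print(read_state()["wrist_force"])
E
```

```text
42.9 at [ 528.1 -231.    19.7] 0.144 gap 30.1 -> tool d [1.9 7.4 1. ] turn 0.003 J6 0.97
[-0.33529544  0.3346655  -2.44959405]
```

Emit:
drive_tool(motion=[0,0,1.5,0,0,0,0,0])

```text
clock: 43.05
eef_pos: [528.4, -231.2, 18.8]
eef_rot: [-3.134, 0.036, 0.144]
wrist_force: [0.4, -0.1, -0.5]
finger_gap: 29.8
```

Emit:
drive_tool(motion=[0,0,0,0,0,0,0,0,0,0,0,0,0,0,0,0], jaw=0.5)

```text
clock: 43.38
eef_pos: [528.8, -231.5, 19.3]
eef_rot: [-3.134, 0.035, 0.144]
wrist_force: [0.0, -0.2, 0.9]
finger_gap: 46.8
```

Emit:
drive_tool(motion=[0,0,-20,0,0,0,-30,0,0,0,-30,0,0,0,-10,0,0,0,0,0])

```text
clock: 43.8
eef_pos: [531.1, -231.4, 111.0]
eef_rot: [-3.132, 0.038, 0.144]
wrist_force: [0.7, 0.1, -1.0]
finger_gap: 47.1
```

```bash
python3 - <<'E'
from h import *
goto(445.5,-8.7,100,.123)
E
```

```text
43.8 at [ 531.1 -231.4  111. ] 0.144 gap 47.1 -> tool d [ -52.9 -232.7   11. ] turn 0.021 J6 0.97
```

Emit:
drive_tool(motion=[-5,-24,0,0,-7,-29,0,0,-7,-29,0,0,-7,-29,0,0,-7,-29,0,0,-7,-29,0,0,-6,-28,0,0.01,-4,-18,0,0.01])

```text
clock: 44.47
eef_pos: [444.5, -20.3, 104.9]
eef_rot: [-3.131, 0.046, 0.117]
wrist_force: [1.4, 0.1, -0.1]
finger_gap: 47.1
```

Emit:
drive_tool(motion=[0,-4,0,0,0,0,0,0,0,0,0,0])

```text
clock: 44.72
eef_pos: [442.1, -13.8, 102.3]
eef_rot: [-3.13, 0.049, 0.121]
wrist_force: [0.3, 0.2, -0.6]
finger_gap: 46.8
```

```bash
python3 - <<'E'
from h import *
goto(445.5,-8.7,31,.123)
im=camera("wrist"); i=camera_info("wrist"); print(proj("wrist",(445.5,-8.7,48),i))
g=cv2.cvtColor(im,cv2.COLOR_RGB2GRAY); m=(g[150:290,270:370]<75).astype(np.uint8)
for c in cv2.findContours(m,1,2)[0]:
    a=cv2.contourArea(c); x,y,ww,h=cv2.boundingRect(c)
    if 20<a<600 and .6<ww/h<1.7: u=(x+ww/2+270,y+h/2+150); print("dark",u,a,onz("wrist",u,48,i))
E
```

```text
44.7 at [442.1 -13.8 102.3] 0.121 gap 46.8 -> tool d [ 4.  -4.6 71.3] turn -0.002 J6 1.34
[312.08134708 207.64891117]
dark (347.0, 233.0) 46.5 [427.79723229 -38.80581693  48.        ]
```

```bash
python3 - <<'E'
from h import *
im=camera("wrist"); i=camera_info("wrist"); g=cv2.cvtColor(im,cv2.COLOR_RGB2GRAY)
c=cv2.HoughCircles(cv2.resize(g[180:240,285:340],None,fx=4,fy=4,interpolation=2),cv2.HOUGH_GRADIENT,1,30,param1=80,param2=15,minRadius=10,maxRadius=35)
if c is not None:
    for x,y,r in c[0][:5]: u=(285+x/4,180+y/4); print(u,r/4,g[int(u[1]),int(u[0])],onz("wrist",u,48,i).round(1))
print(cv2.resize(g[185:235,295:330],None,fx=.5,fy=.5,interpolation=cv2.INTER_AREA))
E
```

```text
[[102 103 105 104 103 103 104 104 105 106 105 103 104 106 107 106 103 106]
 [103 102 104 104 103 103 105 103 105 106 105 103 104 106 107 106 104 106]
 [103 102 105 104 103 101 104 104 105 106 105 104 105 106 108 106 104 106]
 [102 103 104 104 102 103 105 104 104 105 105 103 105 106 107 106 103 106]
 [102 102 104 104 103 102 103 103 105 106 105 102 105 106 107 106 104 105]
 [102 102 104 104 102 102 104 103 104 106 105 103 104 106 107 106 104 106]
 [102 102 103 104 102 102 104 103 105 106 105 103 105 107 106 106 103 104]
 [103 101 104 104 104 102 104 103 105 104 104 103 104 106 107 106 104 105]
 [102 101 103 104 103 102 104 103 105 106 105 102 104 106 107 105 104 106]
 [102 102 103 104 102 102 105 103 104 105 104 103 104 106 107 105 102 105]
 [102 102 103 103 102 103 104 104 104 105 104 102 104 106 106 105 102 105]
 [103 101 103 104 102 102 104 104 104 106 104 102 104 105 106 105 103 104]
 [103 101 104 103 101 102 104 104 104 105 105 102 103 106 107 104 103 105]
 [ 93  93  94  94  94  93  94  94  95  95  95  93  95  96  98  96  95  96]
 [ 77  77  77  76  75  69  65  64  61  63  64  65  69  73  78  78  79  78]
 [ 74  76  75  64  56  50  50  50  48  48  49  50  52  55  65  75  76  76]
 [ 75  75  74  56  48  49  49  47  48  49  50  49  51  52  55  73  77  76]
 [ 73  74  74  67  56  53  51  51  50  49  51  53  55  60  67  75  76  76]
 [ 75  75  75  75  73  71  68  66  64  65  66  69  72  75  75  76  77  77]
 [ 85  84  83  84  84  84  84  84  84  84  84  84  85  85  84  85  85  85]
 [100 101 100 100 100  99 100 100 100 100 100 101 100 100 100 101 100 100]
 [105 103 105 103 105 105 105 104 104 105 106 104 105 104 104 104 105 104]
 [103 104 103 104 103 104 103 104 104 104 103 104 104 105 104 104 105 104]
 [102 101 102 102 102 102 102 102 102 102 103 103 102 103 103 103 104 102]
 [100 101 101 101 101 102 101 101 101 102 102 101 102 102 102 102 102 103]]
```

```bash
python3 - <<'E'
from h import *
i=camera_info("wrist")
print(onz("wrist",(313,211.5),20,i),onz("wrist",(313,223),48,i),proj("wrist",(444,-8.7,48),i))
im=camera("wrist"); cv2.imwrite("pics/w16.png",im[:,:,::-1])
E
```

```text
[433.3102072  -10.20527031  20.        ] [433.03892411 -11.06897108  48.        ] [311.57262641 209.54570856]
```

View pics/w16.png

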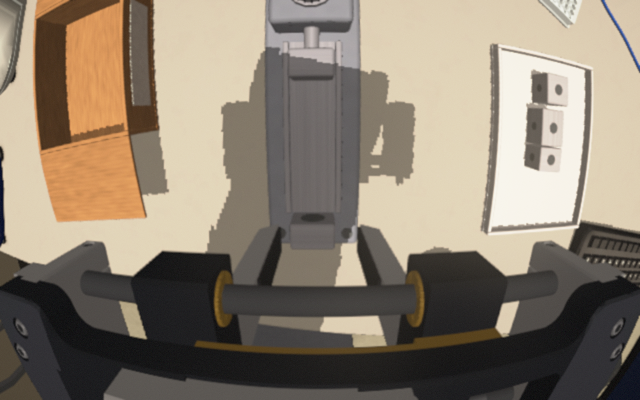

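The channel is empty and all three blocks already stand in the tray at (549,89), (545,127), (543,157): the 24 mm block was carried along with the 30 mm one. Checking from nearer that it lies flat.

```bash
python3 - <<'E'
from h import *
goto(600,-120,190,.141)
E
```

```text
44.9 at [442.3 -14.4 102.6] 0.12 gap 46.9 -> tool d [143.9 123.7 -87.4] turn -0.021 J6 1.34
```

Emit:
drive_tool(motion=[0,0,-30,0,0,0,-30,0,0,10,-20,0,0,20,0,0,0,25,0,0,0,25,0,0,0,15,0,0,0,0,0,0])

```text
clock: 45.53
eef_pos: [459.1, -119.4, 184.9]
eef_rot: [-3.132, 0.049, 0.114]
wrist_force: [0.2, -0.0, 0.4]
finger_gap: 46.4
```

```bash
python3 - <<'E'
from h import *
tray()
im=camera("wrist"); i=camera_info("wrist"); goto(600,-120,190,.141)
u=[proj("wrist",T((529,-243),.141,(a,b,16)),i) for a,b in((-95,-70),(-95,70),(95,70),(95,-70))]; print(np.round(u))
x0,y0=np.maximum(np.min(u,0).astype(int)-15,0); x1,y1=np.max(u,0).astype(int)+15
c=im[y0:min(y1,300),x0:min(x1,640)]; k=min(790/c.shape[1],590/c.shape[0]); cv2.imwrite("pics/w17.png",cv2.resize(c,None,fx=k,fy=k,interpolation=2)[:,:,::-1]); print(x0,y0,k)
E
```

```text
tray ((556.7685546875, -239.25564575195312), (130.2683868408203, 136.4525909423828), 7.994579315185547)
45.6 at [ 458.8 -117.3  184.8] 0.115 gap 47.3 -> tool d [139.9  19.   -5.2] turn -0.026 J6 1.14
[[480. 212.]
 [375. 215.]
 [375.  50.]
 [487.  60.]]
359 35 3.0256410256410255
```

View pics/w17.png

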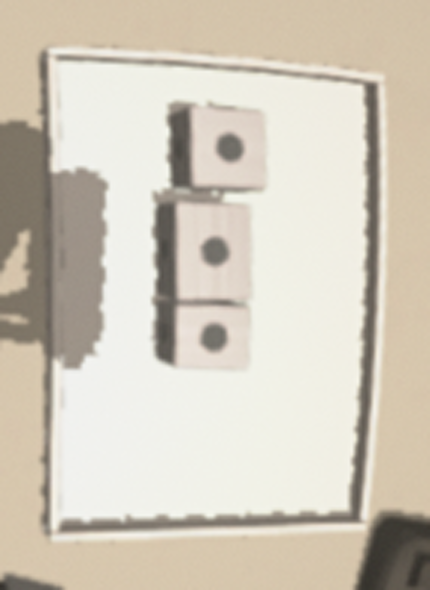

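All three blocks stand flat on the tray floor, side by side and well inside the rim (bores at (230,148), (214,250), (214,337)). Both flaps were seen folded back in the previous picture. Handing in.

Emit:
drive_tool(motion=[0,0,-10,0,0,0,0,0,0,0,0,0,0,0,0,0])

```text
clock: 45.97
eef_pos: [459.4, -115.4, 196.0]
eef_rot: [-3.131, 0.05, 0.117]
wrist_force: [-0.1, -0.0, -0.2]
finger_gap: 46.9
```

```bash
python3 - <<'E'
from cell import *
s=read_state(); print(s["clock"],s["wrist_force"],s["finger_gap"]); print(sign_off())
E
```

```text
45.9667 [-0.0578352  -0.02734266 -0.17847645] 46.899889008280645
the job is handed in; nothing more can be done
None
```

I finished every step of the task and handed the job in at 46 s of robot time; the sign-off gave no verdict.

- **Flaps:** I swung both right back by their tabs.
- **Blocks into the channel:** The carton held three blocks. I laid them in one row between anvil and jaw.
- **Ratchet:** I turned the knob clockwise about 3.8 rad in all. The torque stayed at about 0.14 N m at both 40 N and 55 N of grip. I took that as the ratchet slipping, though 0.17 N m was stated. The scene view showed anvil, blocks and jaw in contact.
- **Winding back:** I wound back 1.6 rad, about 22 mm by calculation, and a gap was visible.
- **Blocks into the tray:** I moved all three blocks to the tray.

**Last checks:**
- The last wrist view showed three blocks flat and side by side on the tray floor, inside the rim.
- The view just before it showed the near flap still folded back and the channel empty; the far flap was last seen folded back earlier, in the scene view after winding back.
- The beaker, petri dish and blue-capped tube looked unmoved in the views I had, but I did not re-measure them.
- My last automatic tray measurement did not fit its size (130 x 136 mm). I put this down to the arm covering part of the view. The wrist picture agreed with the earlier tray position.

**What didn't go as planned:**
- The 24 mm block came along with its neighbour on the second trip, unplanned, and landed flat.
- I mixed up the 30 and 36 mm blocks along the way; this had no effect on the result.
- I viewed about 21 pictures, well over the budget of 14 and the one or two extra allowed.

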